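Snap ring onto an axle stub, held spread at its groove

ROBOT

A 7-joint arm with a two-finger parallel gripper is mounted at the origin on the work surface. World frame = base frame: x ahead of the robot, y to its left, z up, the work surface at z = 0. Lengths are in m, angles in degrees, forces in N, time in s.
With the tool pointing down it reaches from about 0.425 to 1.025 m from the base axis. Payload 9.4 kg.
Tool frame: the origin (TCP) lies midway between the tips of the shut fingers; the grasp point (between the pads) lies 19 mm behind it (r.grip_point_offset is the distance from the TCP to the grasp point, in m); z points along the fingers, x is the direction in which the jaws open and shut, and the axes are right-handed (so a half turn about z gives the same grasp; the last joint's range is limited). The gripper opens to 93 mm and grips with 3 to 60 N. Pads are 15 mm wide; open, the fingers measure 128 mm over their backs; the gripper's body (75 mm by 188 mm) begins 65 mm behind the grasp point.
Start: joints at [64.991, 34.337, -0.143, 91.639, 0.103, 54.024, -4.572], TCP at [0.255, -0.679, 0.219] pointing down, gripper open.
Joint ranges: [-147.43, 147.43], [-19.82, 112.94], [-74.19, 73.91], [6.32, 146.72], [-59.91, 239.91], [6.04, 106.73], [-150.56, 150.56]. Speed limits (degrees/s): [127.2, 127.2, 172.46, 172.46, 180, 180, 180].

INTERFACE

Orientations are given as a 3x3 rotation matrix whose columns are the frame's x, y, z axes.
In Python, from bench import r gives the robot as it stands.
- The arm moves only by the tool arm_command, never from a script. Its argument "plan" is text: rows parted by semicolons, each of 5 numbers parted by spaces: the closure, from 0 (fully open) to 1 (shut), then the shift along the tool's x, y, z each as a share of 0.2 m, from -1 to 1, then the turn about the tool's z as a share of 0.15 rad, from -1 to 1. In form: fingers x y z spin; .... A call has exactly 8 rows; each row shifts and turns the pose as measured when the row begins, along the tool's axes as they then stand; what a row does not reach is not made up. A row lasts 1/10 s, in which the tool goes at most 50 mm and 8.59 degrees, less where a joint would pass 70% of its speed; a pose out of reach is approached as far as the arm can. A call with a number of a shift or a turn outside -1 to 1 is refused whole. A call with a gripper value outside its range is refused whole. The fingers move at their own pace and stop on an object; "newtons" is the grip in N (left out, the last holds). Time passes only in rows, so rows that do not move let the fingers close, or fill a call up. It gives the time, the measured TCP pose, the force and the opening at its end, in the units of the state.
- r.observe(): the state, without advancing time (a new reading comes with each control period).
- r.capture(name): name is "scene" or "top" or "wrist"; returns a dict with "color" (400x640x3 uint8, blue, green, red), "fx", "fy", "cx", "cy" (pixels), "k1" (the pictures are not rectified: a ray, as slopes to the right and down, at radius r is drawn at 1 + k1 r^2 times it, then the intrinsics apply), "T" (4x4, takes a point from camera to world coordinates). Camera axes: x right, y up, looking along -z (the intrinsics and any distortion apply to the point x, -y, -z); pixel columns grow to the right and rows downward; lengths in m; the calibration is good to about 2 mm. A picture is of the moment at which its call begins. There is no depth.
- r.finish_job(): hands the job in, once; it reports no verdict.
The state is a dict: "time_s": time; "qpos": joint angles; "qd": joint speeds; "joint_efforts": joint torques, N m; "eef_pos": TCP position; "tcp_rot": TCP orientation; "force": force on the tool from outside, world axes, zero at the start; "moment": the same for the moment, N m; "finger_gap": opening from 0.0 (shut) to 1.0 (fully open).
Only numpy, scipy, OpenCV 4.12 (cv2) and the standard library are available. Lean on these libraries where they do the work, as an engineer would, in place of code of your own. Each camera call takes 0.05 s, during which the arm holds its last target.

TASK

Lift the handled grease pot off the end of the axle that stands in the vise and set it down gently, upright, fully on the plywood square. Then take the snap-ring pliers from their wooden rest, squeeze the handles together so that the ring opens, slide the open ring down over the axle to its groove, level with the bearing's face, and finish there still gripping the squeezed pliers, so that the ring is held spread at the groove. Do not tip or drop the pot, and leave the other things on the bench where they are.

Things in the scene. Friction and masses are not known exactly. Their poses are not given: they have to be found in the camera images.
- pot: Grease pot, loose, about 0.35 kg: a round lidded can of bare metal, 80 mm across and 74 mm high, with a rigid arched handle on top. It starts standing on the axle's end. Origin: centre of its underside; z up its axis, y along the handle bar.
- pot_handle (a point): Middle of the pot's handle bar, 118 mm above the pot's underside. The bar is level, 72 mm long along y, 12 mm x 12 mm in section; two uprights leave 60 mm clear between them, and there are 38 mm of air between bar and lid.
- pot_foot (a point): Centre of the pot's underside (the flat bottom is 72 mm across); axes as the pot's.
- pad_top (a point): Centre of the top of the plywood square on the bench, 150 mm x 150 mm, 6 mm thick, fixed; x and y along its sides. It lies on one side of the vise, the pliers' rest on the other; which side is which changes.
- axle_end (a point): Centre of the flat upper end of the upright axle clamped in the bench vise, 156 mm above the bench; z up the axle. Axle 40 mm in diameter, its top 4 mm chamfered to 32 mm. Vise and axle are fixed; jaws 110 mm high, 88 mm wide; screw and handle stick out up to 125 mm towards the robot, 70 mm above the bench.
- groove (a point): On the axle's axis at the height of the ring groove, 16 mm below the axle's end: a dark recess 4.5 mm high just above the flat upper face of a bearing 80 mm in diameter. A ring lying on the bearing's face has its mid-height 0.5 mm below this point. z up the axle.
- ring_center (a point): Centre of the snap ring's opening, at the ring's mid-height, fixed in the frame of the pliers; z is the ring's axis (up), x points from handles to ring. The ring is a steel C, 3 mm thick: open it lets a 48 mm shaft through (56 mm outside, 64 mm at the lugs), relaxed only about 37 mm. It starts about 37 mm above the bench, in the air.
- pliers_grip (a point): Where to grip the pliers: midway between the handles, half-way up them; 120 mm behind ring_center along x, 28.5 mm above it, same axes; at the start 66 mm above the bench. Handles run along x, each 8 mm wide, 12 mm high; over their outsides they measure 54 mm here when relaxed (58 mm 11 mm farther back), 32 mm and parallel when squeezed.
- lever_l (a joint): Angle of each handle of the pliers: 0 = relaxed (ring closed), 0.2 rad = squeezed against a stop (ring fully open). Both move symmetrically against a return spring that takes about 5 N on each handle. A firm grip of 40 to 100 N does no harm; the stop gives a little (about 0.23 rad, 26 mm over the handles, at 80 N). Let go, they spring back to 0.
- pliers: The snap-ring pliers with the ring on pins under their tips, loose, all in one, 0.2 kg, 170 mm long. Origin: underside of the pivot; x to the ring, z up; grip 55 mm behind, ring centre 65 mm ahead and 22.5 mm below. They lie on a fixed wooden rest: posts under the handle ends and under the pivot, whose pin hangs 6 mm into a slot across the post (1.5 mm play along x). Handles are free from 43 mm behind to 38 mm ahead of the grip, 48 mm of air below.
- hammer: Bystander: hammer lying far behind the vise.
- brush: Bystander: brush lying to the far right.
- tube: Bystander: short steel tube, 48 mm across, 70 mm high, standing behind the vise.
- bolt_tin: Bystander: small open tin, 90 mm x 70 mm x 40 mm, on the right.
- grinder: Bystander: angle grinder lying on the left.
There are look-alikes about, which are no part of the job. What is shaped like the pot but pink is not meant. Leave any orange look-alike of the pliers alone.

How it is judged:
By the outcome, as a careful person would: the job done as asked, in the order asked, and still so for the second after the job is handed in, while the arm keeps its last pose, push and grip.
It also fails if it takes over 59 s, if anything falls off the work surface, if the arm or the gripper's body presses on something with over 40 N, if the wrist force passes 120 N, or if a joint passes its speed limit or range.

## Working session

There is one attempt and no reset: what is moved stays moved. The work goes in short steps, Python scripts to look and compute and a tool call to move; the robot and the scene stay as the last step left them, time stands still between calls to the robot, and variables do not carry over. Pictures are saved under pics/ and viewed, and the job is handed in when it is done.

Besides the shell and the picture viewer there is one more tool, called after "Emit:" as name(argument=value, ...), one argument or row to a line, values as JSON. arm_command: Moves the arm, as the interface text tells. Shift numbers are shares of 0.2 m and turn numbers shares of 0.15 rad, none past 1 either way. Its arguments: {"type":"object","properties":{"plan":{"type":"string"},"newtons":{"type":"number"}},"required":["plan"]}

```bash
ls; mkdir -p pics; python3 - <<'E'
from bench import r
import cv2,numpy as np
s=r.observe()
print(s['time_s'],s['eef_pos'],np.round(s['tcp_rot'],3).tolist(),s['force'],s['finger_gap'],r.grip_point_offset)
for n in ['scene','top','wrist']:
    c=r.capture(n); cv2.imwrite(f'pics/{n}0.png',c['color'])
    print(n,c['fx'],c['fy'],c['cx'],c['cy'],c['k1'],np.round(c['T'],4).tolist())
E
```

```text
pics
0.0 [ 0.25507752 -0.67812957  0.2177636 ] [[0.352, -0.936, -0.001], [-0.936, -0.352, 0.001], [-0.002, 0.0, -1.0]] [-0.77769088  0.27453469  0.64782917] 1.0038969025500355 0.0188
scene 374.0897407559206 374.0897407559206 321.6059829306507 193.72843049250267 -0.04523435334027252 [[-0.8463, -0.3253, 0.4218, 1.0182], [0.5325, -0.5359, 0.6551, 0.8579], [0.013, 0.7791, 0.6268, 0.9933], [0.0, 0.0, 0.0, 1.0]]
top 369.30679020522166 369.30679020522166 328.28159036359875 201.24785442968485 -0.07976960843186073 [[0.0203, 0.9944, -0.1035, 0.3505], [-0.9997, 0.019, -0.0132, -0.0185], [-0.0111, 0.1037, 0.9945, 1.3681], [0.0, 0.0, 0.0, 1.0]]
wrist 341.1661537638546 341.1661537638546 318.2179752702205 199.99281731033204 -0.02925604674578361 [[0.3529, 0.9073, 0.2286, 0.319], [-0.9356, 0.3429, 0.0837, -0.6557], [-0.0025, -0.2435, 0.9699, 0.3842], [0.0, 0.0, 0.0, 1.0]]
```

View pics/scene0.png

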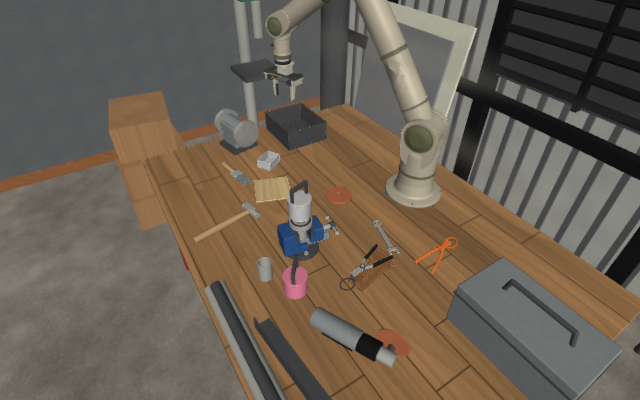

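View pics/top0.png

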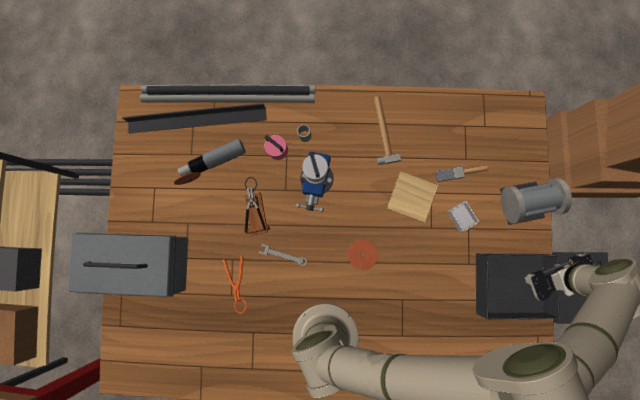

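View pics/wrist0.png

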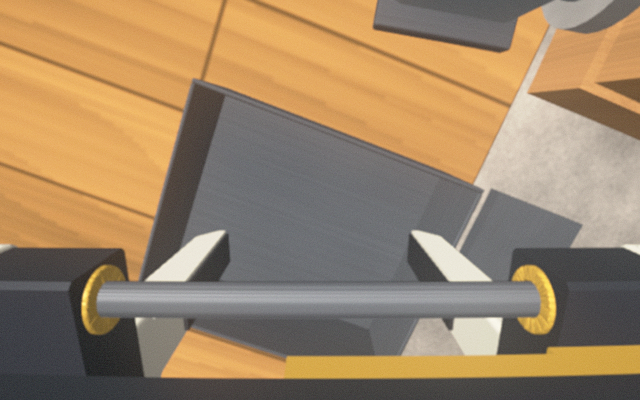

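```bash
python3 - <<'E'
import cv2
a=cv2.imread('pics/top0.png'); b=cv2.imread('pics/scene0.png')
cv2.imwrite('pics/c1.png',cv2.resize(a[120:250,225:355],None,fx=4.6,fy=4.6,interpolation=cv2.INTER_CUBIC))
cv2.imwrite('pics/c2.png',cv2.resize(b[170:300,240:410],None,fx=4.6,fy=4.6,interpolation=cv2.INTER_CUBIC))
cv2.imwrite('pics/c3.png',cv2.resize(a[150:250,370:500],None,fx=5,fy=5,interpolation=cv2.INTER_CUBIC))
E
```

```text
(no output)
```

View pics/c1.png

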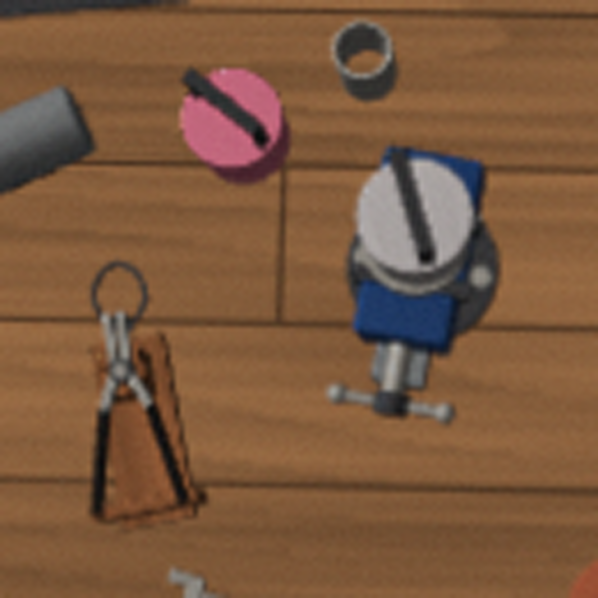

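View pics/c2.png

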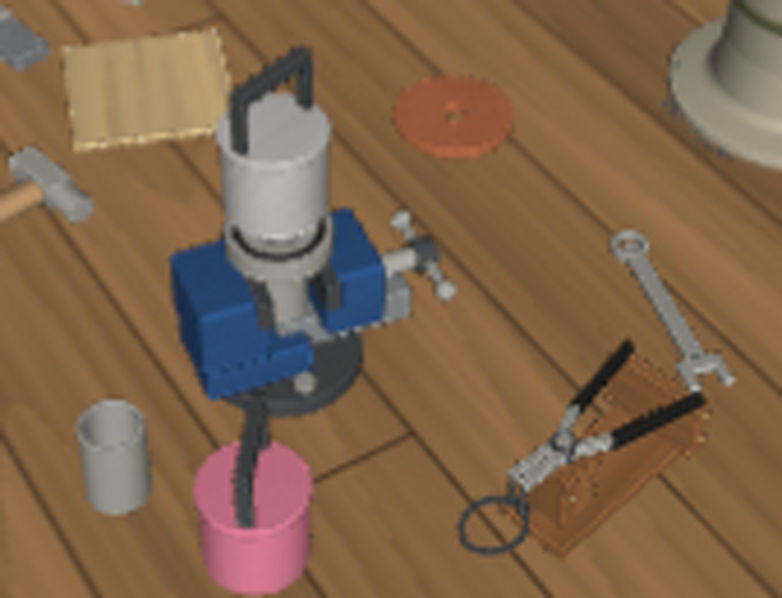

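View pics/c3.png

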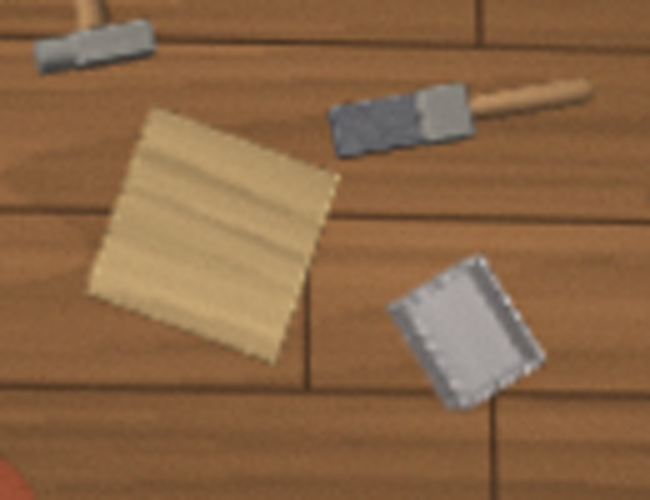

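```bash
cat > h.py <<'E'
import numpy as np,cv2
from bench import r
def dist(c): return np.array([c['k1'],0,0,0,0.])
def K(c): return np.array([[c['fx'],0,c['cx']],[0,c['fy'],c['cy']],[0,0,1.]])
F=np.diag([1,-1,-1.])
def proj(c,P):
    P=np.atleast_2d(P).astype(float); T=np.array(c['T'])
    R=F@T[:3,:3].T; t=-R@T[:3,3]
    return cv2.projectPoints(P,cv2.Rodrigues(R)[0],t,K(c),dist(c))[0][:,0]
def ray(c,uv):
    uv=np.atleast_2d(uv).astype(float)
    n=cv2.undistortPoints(uv[:,None],K(c),dist(c))[:,0]
    d=np.c_[n,np.ones(len(n))]@F@np.array(c['T'])[:3,:3].T
    return np.array(c['T'])[:3,3],d
def onz(c,uv,z):
    o,d=ray(c,uv); return o+d*((z-o[2])/d[:,2])[:,None]
def crop(c,name,x0,x1,y0,y1,f):
    cv2.imwrite(name,cv2.resize(c['color'][y0:y1,x0:x1],None,fx=f,fy=f,interpolation=cv2.INTER_CUBIC))
E
python3 - <<'E'
from h import *
t=r.capture('top'); s=r.capture('scene'); np.set_printoptions(precision=4,suppress=True)
C1=lambda p:np.array(p)/4.6+[225,120]
C2=lambda p:np.array(p)/4.6+[240,170]
C3=lambda p:np.array(p)/5+[370,150]
print('bar top',onz(t,C1([[400,155],[427,257]]),.280)); print('lid',onz(t,C1([[416,212]]),.230))
print('bar sc',onz(s,C2([[240,95],[303,55]]),.280)); print('lid sc',onz(s,C2([[274,130]]),.230))
print('pad',onz(t,C3([[157,110],[338,178],[276,362],[90,292]]),.006))
print('pad sc',onz(s,C2([[65,48],[217,32],[232,130],[78,148]]),.006))
print('ring t',onz(t,C1([[119,293]]),.037),'sc',onz(s,C2([[494,526]]),.037))
print('pivot t',onz(t,C1([[121,371]]),.07),'sc',onz(s,C2([[563,443]]),.07))
print('handle ends t',onz(t,C1([[98,515],[187,502]]),.072),'sc',onz(s,C2([[702,400],[630,345]]),.072))
E
```

```text
bar top [[0.6066 0.0479 0.28  ]
 [0.5393 0.0286 0.28  ]]
lid [[0.5789 0.039  0.23  ]]
bar sc [[0.6074 0.0527 0.28  ]
 [0.5491 0.0362 0.28  ]]
lid sc [[0.5772 0.0431 0.23  ]]
pad [[ 0.6075 -0.272   0.006 ]
 [ 0.5588 -0.4081  0.006 ]
 [ 0.4204 -0.3604  0.006 ]
 [ 0.4698 -0.2221  0.006 ]]
pad sc [[ 0.5577 -0.4068  0.006 ]
 [ 0.4214 -0.3544  0.006 ]
 [ 0.4801 -0.2157  0.006 ]
 [ 0.609  -0.2645  0.006 ]]
ring t [[0.5482 0.284  0.037 ]] sc [[0.5474 0.2853 0.037 ]]
pivot t [[0.4824 0.2723 0.07  ]] sc [[0.4821 0.2723 0.07  ]]
handle ends t [[0.3711 0.2852 0.072 ]
 [0.3825 0.2169 0.072 ]] sc [[0.3753 0.2941 0.072 ]
 [0.3855 0.2252 0.072 ]]
```

Emit:
arm_command(
  plan="0 0 0 -0.25 0; 0 0 0 -0.25 0; 0 -0.12 -0.12 -0.18 0; 0 -0.177 -0.175 0 0; 0 -0.177 -0.175 0 0; 0 -0.177 -0.175 0 0; 0 -0.177 -0.175 0 0; 0 -0.177 -0.175 0 0",
  newtons=20,
)

```text
time_s: 1.05
eef_pos: [0.3685, -0.4211, 0.3574]
tcp_rot: [[0.341, -0.94, -0.002], [-0.94, -0.341, 0.001], [-0.001, 0.002, -1.0]]
force: [1.1, -0.5, -0.2]
finger_gap: 1.0
```

Emit:
arm_command(
  plan="0 -0.18 -0.174 0 0; 0 -0.18 -0.174 0 0; 0 -0.18 -0.174 0 0; 0 -0.18 -0.174 0 0; 0 -0.18 -0.174 0 0; 0 -0.18 -0.174 0 0; 0 -0.18 -0.174 0 0; 0 -0.18 -0.174 0 0",
)

```text
time_s: 1.85
eef_pos: [0.5287, -0.0547, 0.3593]
tcp_rot: [[0.34, -0.941, 0.002], [-0.941, -0.34, -0.002], [0.003, -0.001, -1.0]]
force: [0.6, -0.2, 0.1]
finger_gap: 0.996
```

Emit:
arm_command(
  plan="0 -0.18 -0.18 0 0; 0 -0.12 -0.12 0 0; 0 0 0 0 0.5; 0 0 0 0 0; 0 0 0 0 0; 0 0 0 0 0; 0 0 0 0 0; 0 0 0 0 0",
)

```text
time_s: 2.65
eef_pos: [0.5652, 0.0292, 0.3592]
tcp_rot: [[0.279, -0.96, 0.003], [-0.96, -0.279, 0.0], [0.001, -0.003, -1.0]]
force: [0.1, -0.1, 0.5]
finger_gap: 0.997
```

```bash
python3 - <<'E'
from h import *
c=r.capture('wrist'); cv2.imwrite('pics/w1.png',c['color']); s=r.observe(); print(s['eef_pos'],s['tcp_rot'],s['force'])
b=0.576,0.040
import math
d=np.array([math.cos(math.radians(16)),math.sin(math.radians(16))])
P=[[b[0]+k*d[0],b[1]+k*d[1],.280] for k in(-.036,.036)]
print(proj(c,P))
E
```

```text
[0.56521589 0.02906814 0.35918869] [[ 2.78431428e-01 -9.60452315e-01  2.70023766e-03]
 [-9.60455863e-01 -2.78432273e-01  6.52995407e-05]
 [ 6.89116216e-04 -2.61164054e-03 -9.99996352e-01]] [-0.40645051  0.13185628 -0.25426527]
[[307.01606633 236.83855659]
 [306.62393269 141.35589625]]
```

View pics/w1.png

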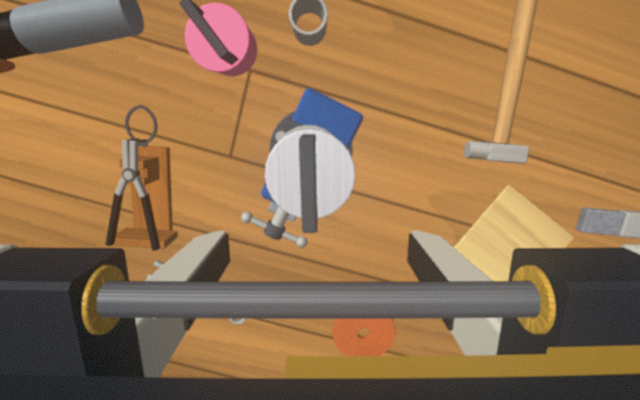

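```bash
python3 - <<'E'
from h import *
np.set_printoptions(precision=4,suppress=True)
c=r.capture('wrist')
q=onz(c,[[307,136],[309.5,231]],.280); print(q,q.mean(0),np.degrees(np.arctan2(*(q[0]-q[1])[[1,0]])))
print('lid',onz(c,[[309.5,172]],.230))
print('ring',onz(c,[[141,124]],.037),'pivot',onz(c,[[129,174.5]],.07),'hend',onz(c,[[110.5,243],[154,246]],.072))
crop(c,'pics/w1c.png',80,200,90,260,4)
crop(c,'pics/w1d.png',260,370,80,250,4)
E
```

```text
[[0.6143 0.0506 0.28  ]
 [0.5465 0.0295 0.28  ]] [0.5804 0.04   0.28  ] 17.297247595973367
lid [[0.5818 0.0408 0.23  ]]
ring [[0.5499 0.2842 0.037 ]] pivot [[0.4838 0.2732 0.07  ]] hend [[0.378  0.2834 0.072 ]
 [0.3914 0.2219 0.072 ]]
```

View pics/w1c.png

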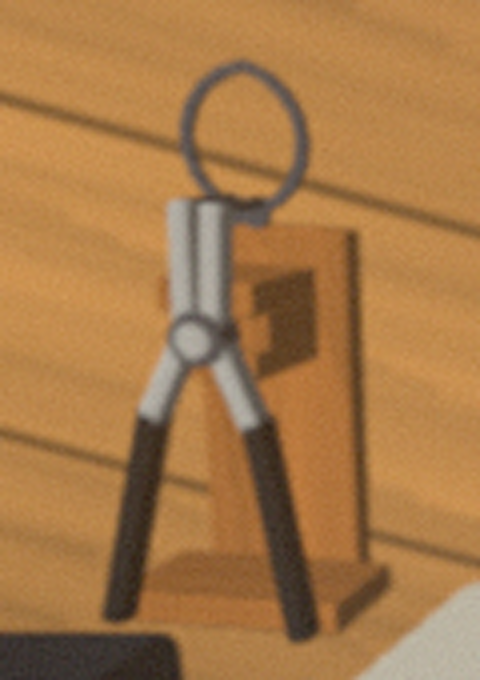

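View pics/w1d.png

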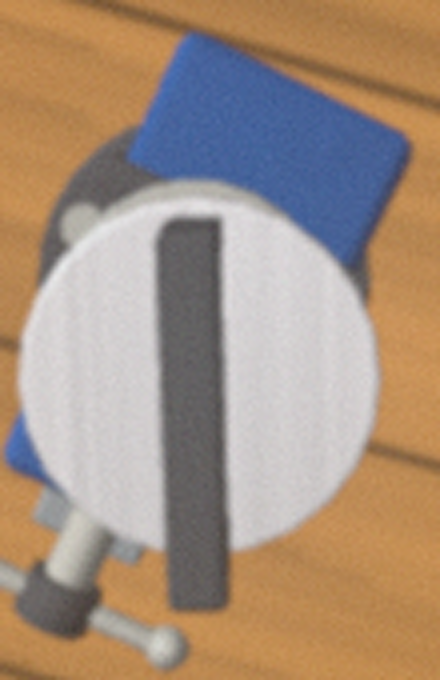

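Emit:
arm_command(
  plan="0 -0.035 -0.077 0 0; 0 0 0 0 0; 0 0 0 0.15 0; 0 0 0 0.15 0; 0 0 0 0.1 0; 0 0 0 0.08 0; 0 0 0 0.03 0; 0 0 0 0 0",
)

```text
time_s: 3.55
eef_pos: [0.5824, 0.0432, 0.2545]
tcp_rot: [[0.28, -0.96, 0.006], [-0.96, -0.28, 0.002], [0.0, -0.006, -1.0]]
force: [-0.3, -0.1, -0.3]
finger_gap: 1.0
```

```bash
python3 - <<'E'
from h import *
c=r.capture('wrist'); crop(c,'pics/w2.png',150,470,60,360,2.4); s=r.observe(); print(s['eef_pos'],s['force'])
c=r.capture('scene'); crop(c,'pics/s2.png',250,350,130,250,5)
E
```

```text
[0.58259668 0.04323705 0.25498096] [0.00577318 0.35731154 0.32846049]
```

View pics/w2.png

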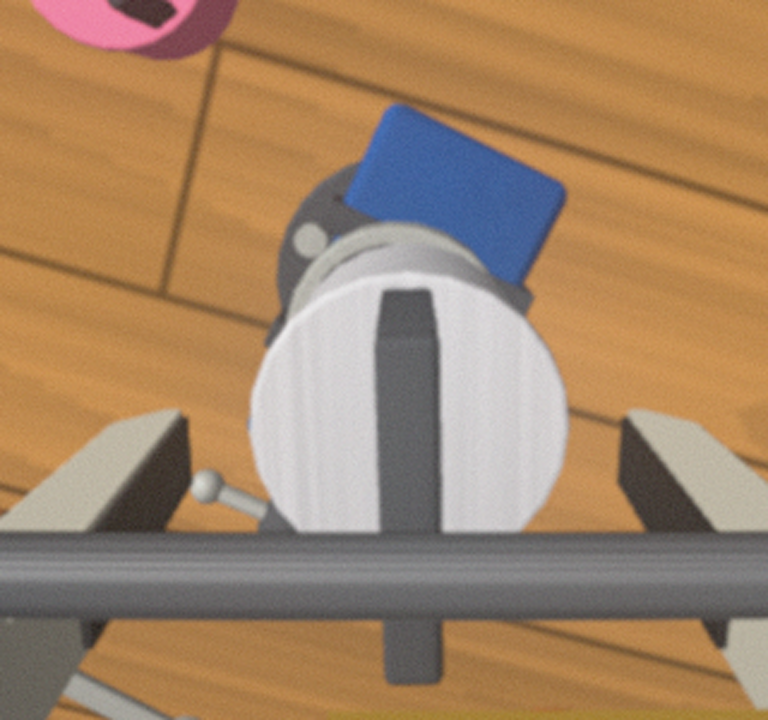

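View pics/s2.png

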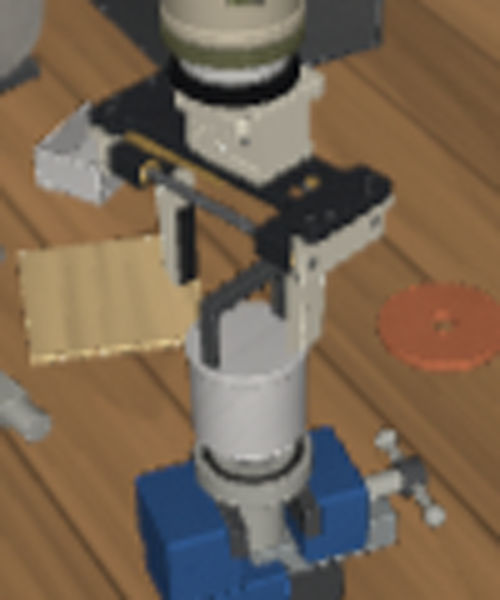

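```bash
python3 - <<'E'
from h import *
np.set_printoptions(precision=4,suppress=True)
c=r.capture('wrist')
q=onz(c,np.array([[407,337],[412,683]])/2.4+[150,60],.280); print(q,q.mean(0))
print(onz(c,np.array([[409,418]])/2.4+[150,60],.230))
R=np.array(r.observe()['tcp_rot']); print((q.mean(0)-r.observe()['eef_pos'])@R)
E
```

```text
[[0.6138 0.0505 0.28  ]
 [0.5454 0.0294 0.28  ]] [0.5796 0.04   0.28  ]
[[0.5824 0.0406 0.23  ]]
[ 0.0021  0.004  -0.0241]
```

Emit:
arm_command(
  plan="0 0.011 0.018 0 0; 0 0 0 0 0; 1 0 0 0 0; 1 0 0 0 0; 1 0 0 0 0; 1 0 0 0 0; 1 0 0 0 0; 1 0 0 0 0",
  newtons=30,
)

```text
time_s: 4.5
eef_pos: [0.5811, 0.0397, 0.2589]
tcp_rot: [[0.279, -0.96, 0.013], [-0.96, -0.279, 0.002], [0.002, -0.013, -1.0]]
force: [0.3, 0.5, 0.6]
finger_gap: 0.534
```

Emit:
arm_command(
  plan="1 0 0 0.01 0; 1 0 0 0 0; 1 0 0 0 0; 1 0 0 0 0; 1 0 0 0 0; 1 0 0 0 0; 1 0 0 0 0; 1 0 0 0 0",
)

```text
time_s: 5.3
eef_pos: [0.581, 0.0403, 0.2564]
tcp_rot: [[0.28, -0.96, 0.012], [-0.96, -0.28, 0.002], [0.001, -0.013, -1.0]]
force: [0.1, 0.3, -0.1]
finger_gap: 0.131
```

Emit:
arm_command(
  plan="1 0 0 -0.02 0; 1 0 0 -0.05 0; 1 0 0 -0.08 0; 1 0 0 -0.08 0; 1 0 0 -0.05 0; 1 0 0 -0.02 0; 1 0 0 0 0; 1 0 0 0 0",
)

```text
time_s: 6.1
eef_pos: [0.5785, 0.039, 0.3191]
tcp_rot: [[0.28, -0.96, 0.008], [-0.96, -0.28, 0.001], [0.001, -0.008, -1.0]]
force: [-0.3, -0.5, -3.5]
finger_gap: 0.126
```

```bash
python3 - <<'E'
from h import *
s=r.observe(); print(s['eef_pos'],s['force'],s['moment'],s['finger_gap'])
c=r.capture('scene'); crop(c,'pics/s3.png',230,390,120,250,4)
E
```

```text
[0.57851077 0.03902092 0.31909431] [-0.27907999 -0.46549807 -3.47436458] [-0.01263154  0.02209265 -0.01206034] 0.1259154872170426
```

View pics/s3.png

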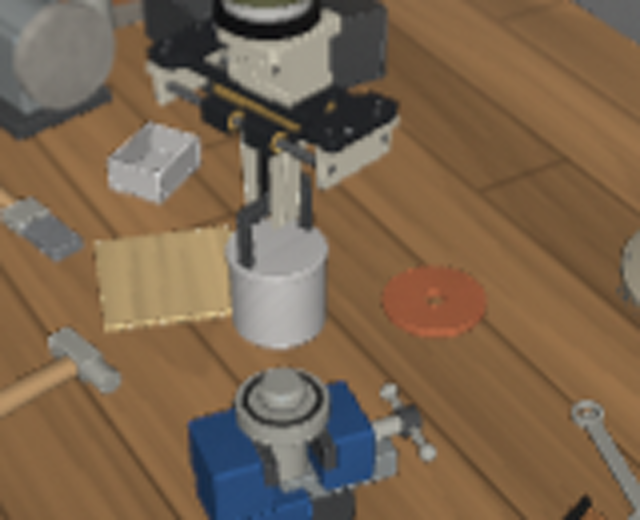

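Emit:
arm_command(
  plan="1 0.04 0.02 0 0; 1 0.08 0.04 0 0; 1 0.13 0.065 0 0; 1 0.17 0.085 0 0; 1 0.2 0.1 0 0; 1 0.2 0.1 0 0; 1 0.2 0.1 0 0; 1 0.17 0.085 0 0",
)

```text
time_s: 6.95
eef_pos: [0.5282, -0.229, 0.3137]
tcp_rot: [[0.29, -0.957, 0.002], [-0.957, -0.29, 0.004], [-0.003, -0.003, -1.0]]
force: [1.5, 0.5, -3.1]
finger_gap: 0.125
```

```bash
python3 - <<'E'
from h import *
np.set_printoptions(precision=4,suppress=True)
c=r.capture('scene'); crop(c,'pics/s4.png',260,400,180,310,4.5)
t=r.capture('top'); crop(t,'pics/t4.png',225,355,120,250,5)
E
```

```text
(no output)
```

View pics/s4.png

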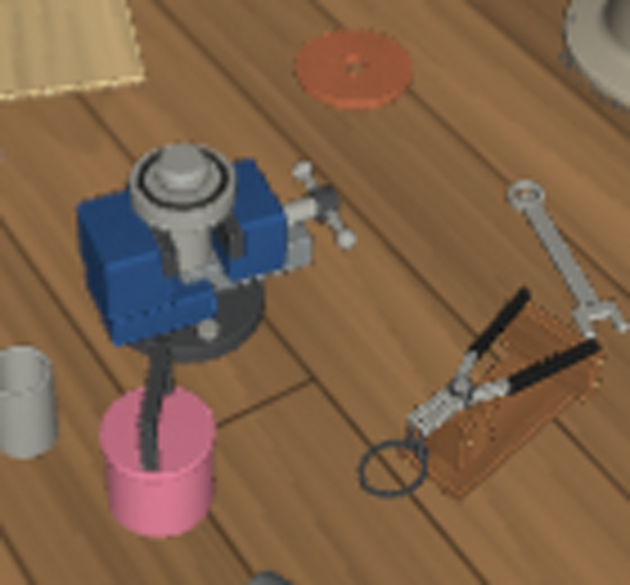

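View pics/t4.png

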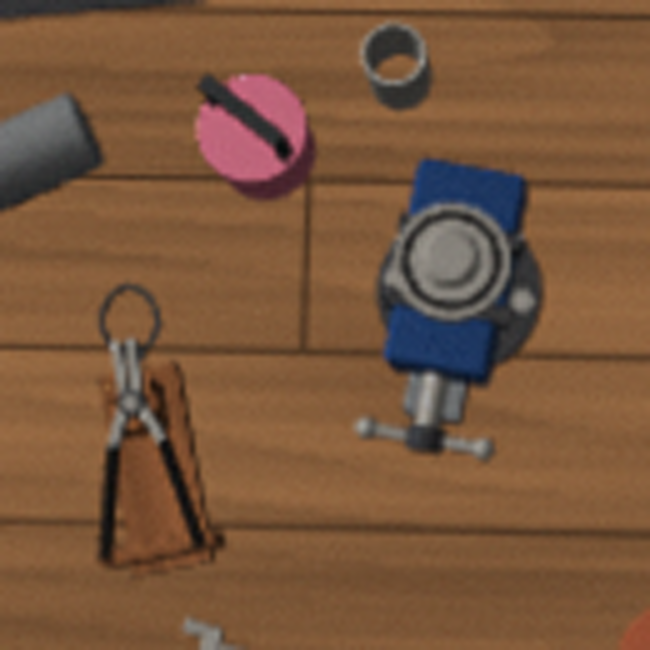

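Emit:
arm_command(
  plan="1 0.12 0.06 0 0; 1 0.09 0.045 0 0; 1 0.06 0.03 0 0; 1 0.04 0.02 0 0; 1 0 0 0 0; 1 0 0 0.05 0; 1 0 0 0.1 0; 1 0 0 0.1 0",
)

```text
time_s: 7.85
eef_pos: [0.5141, -0.3027, 0.2608]
tcp_rot: [[0.284, -0.959, 0.002], [-0.959, -0.284, 0.003], [-0.002, -0.003, -1.0]]
force: [0.2, 0.6, -3.9]
finger_gap: 0.127
```

```bash
python3 - <<'E'
from h import *
np.set_printoptions(precision=4,suppress=True)
C=lambda p:np.array(p)/4.5+[260,180]
D=lambda p:np.array(p)/5+[225,120]
s=r.capture('scene');t=r.capture('top'); 
print('axle sc',onz(s,C([[184,160]]),.156),'bear',onz(s,C([[183.5,186]]),.1395))
print('axle t',onz(t,D([[449,254]]),.156),'bear',onz(t,D([[451.5,262.5]]),.1395))
E
```

```text
axle sc [[0.5753 0.045  0.156 ]] bear [[0.5811 0.0537 0.1395]]
axle t [[0.5777 0.0445 0.156 ]] bear [[0.575  0.0435 0.1395]]
```

Emit:
arm_command(
  plan="1 0.03 0.01 0.1 0; 1 0.022 0.006 0.12 0; 1 0 0 0.12 0; 1 0 0 0.12 0; 1 0 0 0.08 0; 1 0 0 0.05 0; 1 0 0 0 0; 1 0 0 0 0",
)

```text
time_s: 8.75
eef_pos: [0.5183, -0.308, 0.1417]
tcp_rot: [[0.291, -0.957, 0.004], [-0.957, -0.291, 0.004], [-0.003, -0.005, -1.0]]
force: [-0.4, 0.4, -3.3]
finger_gap: 0.122
```

```bash
python3 - <<'E'
from h import *
s=r.observe(); print(s['eef_pos'],s['force'],s['moment'],s['finger_gap'])
c=r.capture('scene'); crop(c,'pics/s5.png',210,370,90,220,4)
c=r.capture('top'); crop(c,'pics/t5.png',360,490,140,250,5)
E
```

```text
[ 0.51834449 -0.30803452  0.1416759 ] [-0.36555345  0.44735926 -3.33944474] [-0.03272158  0.01351307 -0.0024514 ] 0.12221645665054204
```

View pics/s5.png

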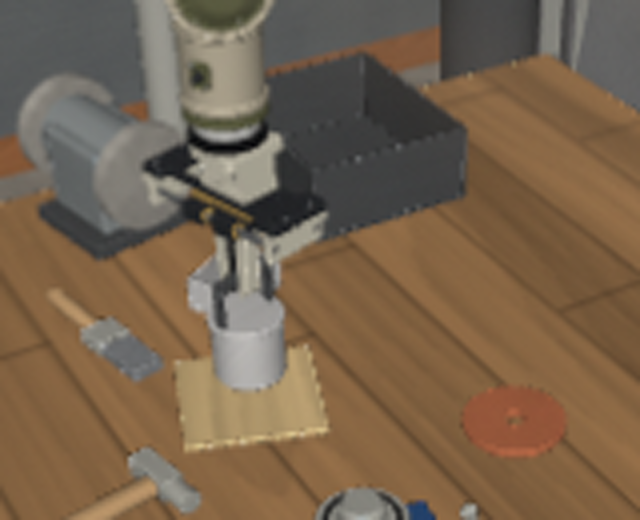

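View pics/t5.png

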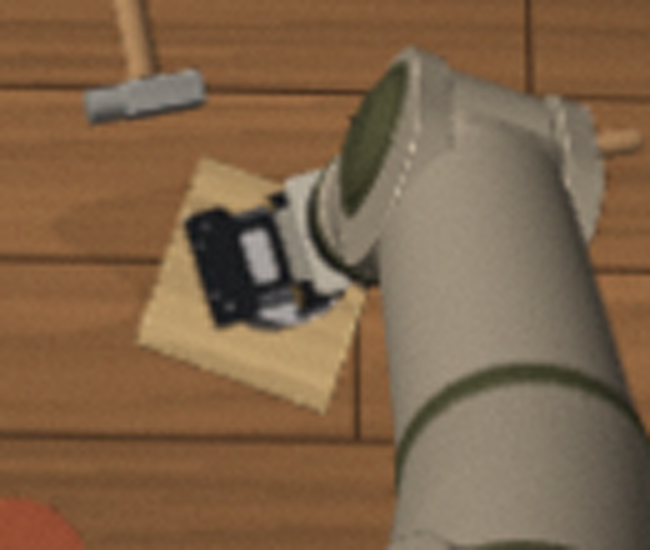

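Emit:
arm_command(
  plan="1 0.02 0.015 0.04 0; 1 0 0 0.04 0; 1 0 0 0.03 0; 1 0 0 0.02 0; 1 0 0 0.01 0; 1 0 0 0 0; 1 0 0 0 0; 1 0 0 0 0",
)

```text
time_s: 9.65
eef_pos: [0.5173, -0.314, 0.1131]
tcp_rot: [[0.291, -0.957, 0.007], [-0.957, -0.291, 0.003], [-0.001, -0.007, -1.0]]
force: [-0.1, 0.9, -2.7]
finger_gap: 0.125
```

Emit:
arm_command(
  plan="1 0 0 0.01 0; 1 0 0 0.01 0; 1 0 0 0.01 0; 1 0 0 0 0; 1 0 0 0 0; 1 0 0 0 0; 1 0 0 0 0; 1 0 0 0 0",
)

```text
time_s: 10.45
eef_pos: [0.5178, -0.3141, 0.1072]
tcp_rot: [[0.291, -0.957, 0.008], [-0.957, -0.291, 0.002], [0.0, -0.008, -1.0]]
force: [0.1, 0.6, -3.7]
finger_gap: 0.123
```

Emit:
arm_command(
  plan="1 0 0 0.006 0; 1 0 0 0.006 0; 1 0 0 0 0; 1 0 0 0 0; 1 0 0 0 0; 1 0 0 0 0; 1 0 0 0 0; 1 0 0 0 0",
)

```text
time_s: 11.25
eef_pos: [0.5181, -0.3143, 0.1067]
tcp_rot: [[0.29, -0.957, 0.009], [-0.957, -0.29, 0.001], [0.001, -0.009, -1.0]]
force: [0.2, -0.3, -0.9]
finger_gap: 0.125
```

Emit:
arm_command(
  plan="1 0 0 0.005 0; 1 0 0 0.004 0; 1 0 0 0 0; 1 0 0 0 0; 0.9 0 0 0 0; 0.8 0 0 0 0; 0.6 0 0 0 0; 0.3 0 0 0 0",
)

```text
time_s: 12.05
eef_pos: [0.519, -0.3148, 0.1071]
tcp_rot: [[0.29, -0.957, 0.011], [-0.957, -0.29, -0.0], [0.003, -0.011, -1.0]]
force: [0.5, 0.1, 0.5]
finger_gap: 0.324
```

Emit:
arm_command(
  plan="0 0 0 0 0; 0 0 0 -0.05 0; 0 0 0 -0.1 0; 0 0 0 -0.15 0; 0 0 0 -0.2 0; 0 0 0 -0.2 0; 0 -0.1 0 -0.2 0; 0 -0.15 0 -0.15 0",
)

```text
time_s: 12.85
eef_pos: [0.5006, -0.2683, 0.3245]
tcp_rot: [[0.286, -0.958, 0.006], [-0.958, -0.286, 0.002], [-0.0, -0.007, -1.0]]
force: [-0.1, -0.7, -0.2]
finger_gap: 0.987
```

```bash
python3 - <<'E'
from h import *
c=r.capture('scene'); crop(c,'pics/s6.png',210,370,90,220,4)
E
```

```text
(no output)
```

View pics/s6.png

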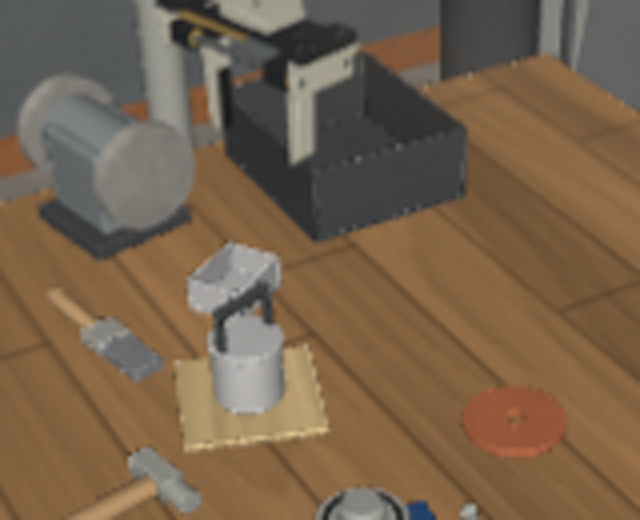

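Emit:
arm_command(
  plan="0 -0.2 -0.08 0 0; 0 -0.23 -0.09 0 0; 0 -0.23 -0.09 0 0; 0 -0.23 -0.09 0 0; 0 -0.23 -0.09 0 0; 0 -0.17 -0.07 0 0; 0 -0.08 -0.04 0 0; 0 -0.03 -0.01 0 0",
)

```text
time_s: 13.7
eef_pos: [0.527, 0.0466, 0.3388]
tcp_rot: [[0.289, -0.957, 0.025], [-0.957, -0.29, -0.002], [0.009, -0.023, -1.0]]
force: [0.6, -0.9, 0.1]
finger_gap: 1.001
```

Emit:
arm_command(
  plan="0 0 0 0 0; 0 0 0 0 0; 0 0 0 0 0; 0 0 0 0 0; 0 0 0 0 0; 0 0 0 0 0; 0 0 0 0 0; 0 0 0 0 0",
)

```text
time_s: 14.5
eef_pos: [0.5266, 0.0409, 0.3393]
tcp_rot: [[0.283, -0.959, 0.025], [-0.959, -0.283, -0.004], [0.011, -0.022, -1.0]]
force: [1.0, 0.4, 0.1]
finger_gap: 1.0
```

```bash
python3 - <<'E'
from h import *
c=r.capture('wrist'); cv2.imwrite('pics/w7.png',c['color']); s=r.observe(); print(s['eef_pos'])
E
```

```text
[0.52654876 0.04095445 0.33924522]
```

View pics/w7.png

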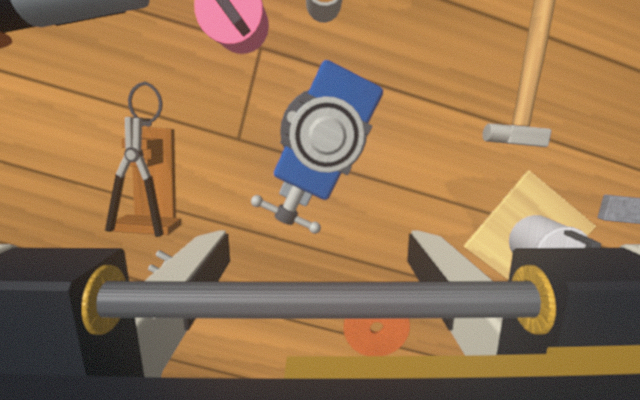

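```bash
python3 - <<'E'
from h import *
np.set_printoptions(precision=4,suppress=True)
c=r.capture('wrist'); crop(c,'pics/w7a.png',270,390,80,190,6); crop(c,'pics/w7b.png',95,195,75,245,3.5)
E
```

```text
(no output)
```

View pics/w7a.png

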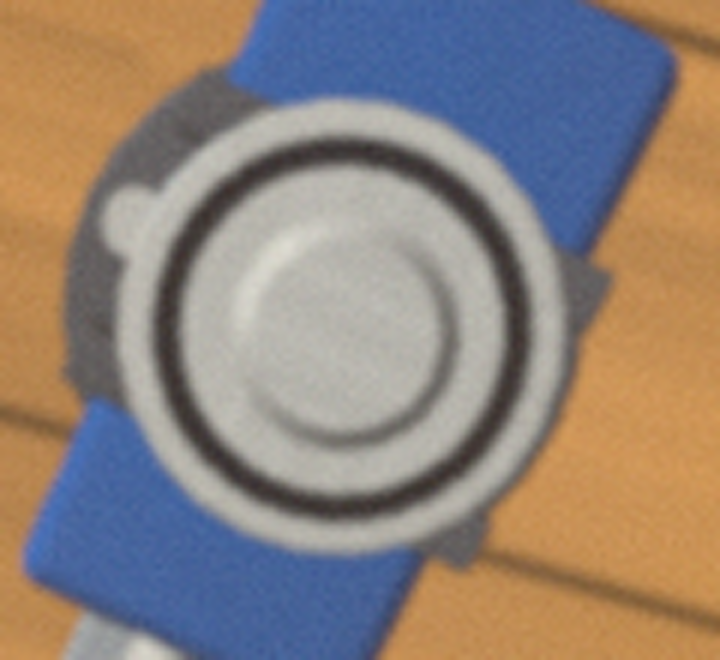

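View pics/w7b.png

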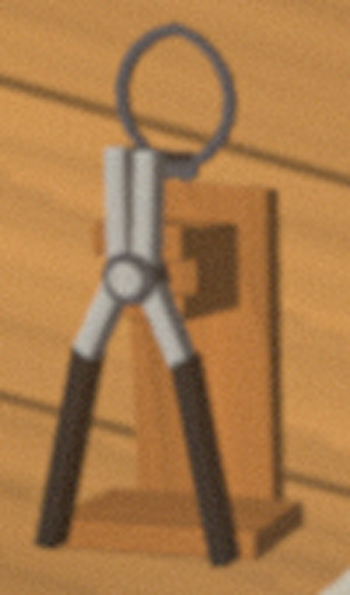

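```bash
python3 - <<'E'
from h import *
np.set_printoptions(precision=4,suppress=True)
c=r.capture('wrist'); 
A=lambda p:np.array(p)/6+[270,80]
B=lambda p:np.array(p)/3.5+[95,75]
print('bear',onz(c,A([[341,325]]),.1395),'axle',onz(c,A([[347,335]]),.153))
print(proj(c,[[.577,.0445,.1395]])*6-np.array([270,80])*6)
print('pivot',onz(c,B([[129,278]]),.075),'ring',onz(c,B([[177,95]]),.037))
h=onz(c,B([[52,543],[222,560],[85,352],[184,362]]),.072);print(h, np.linalg.norm(h[0]-h[1]),np.linalg.norm(h[2]-h[3]))
g=(h[0]+h[1])/2;rg=onz(c,B([[177,95]]),.037)[0];print(np.degrees(np.arctan2((rg-g)[1],(rg-g)[0])))
E
```

```text
bear [[0.5799 0.0442 0.1395]] axle [[0.5789 0.0433 0.153 ]]
[[334.4318 340.3956]]
pivot [[0.485  0.2709 0.075 ]] ring [[0.55   0.2838 0.037 ]]
[[0.3756 0.284  0.072 ]
 [0.3876 0.2196 0.072 ]
 [0.4527 0.2835 0.072 ]
 [0.4594 0.2473 0.072 ]] 0.06550479739233529 0.036764791056250405
10.733108632727998
```

Emit:
arm_command(
  plan="0 -0.15 0.02 0 0; 0 -0.22 0.03 0.05 0; 0 -0.22 0.03 0.1 0; 0 -0.22 0.03 0.1 0; 0 -0.16 0.02 0.1 0; 0 -0.1 0.01 0.1 0; 0 -0.04 0 0.08 0; 0 -0.02 0 0.04 0",
)

```text
time_s: 15.45
eef_pos: [0.4382, 0.2576, 0.2201]
tcp_rot: [[0.28, -0.959, 0.031], [-0.96, -0.28, -0.001], [0.01, -0.029, -1.0]]
force: [0.1, 0.9, 0.6]
finger_gap: 1.001
```

Emit:
arm_command(
  plan="0 0 0 0 0.3; 0 0 0 0 0.3; 0 0 0 0 0.1; 0 0 0 0 0; 0 0 0 0 0; 0 0 0 0 0; 0 0 0 0 0; 0 0 0 0 0",
)

```text
time_s: 16.25
eef_pos: [0.439, 0.257, 0.22]
tcp_rot: [[0.177, -0.984, 0.031], [-0.984, -0.177, -0.002], [0.007, -0.03, -1.0]]
force: [0.8, -0.5, 1.1]
finger_gap: 1.002
```

```bash
python3 - <<'E'
from h import *
c=r.capture('wrist'); cv2.imwrite('pics/w8.png',c['color']); s=r.observe(); print(s['eef_pos'])
E
```

```text
[0.43904486 0.25699531 0.21997631]
```

View pics/w8.png

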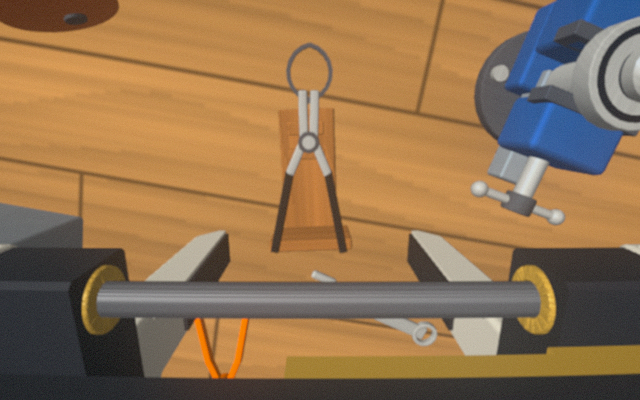

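```bash
python3 - <<'E'
from h import *
np.set_printoptions(precision=4,suppress=True)
c=r.capture('wrist'); crop(c,'pics/w8b.png',260,360,35,265,2.6); 
E
```

```text
(no output)
```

View pics/w8b.png

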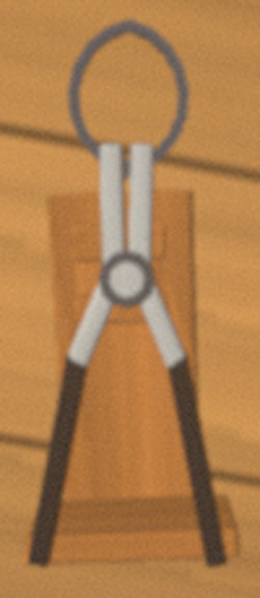

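```bash
python3 - <<'E'
from h import *
np.set_printoptions(precision=4,suppress=True)
c=r.capture('wrist'); s=r.observe()
B=lambda p:np.array(p)/2.6+[260,35]
pv=onz(c,B([[126.5,278]]),.077)[0]; rg=onz(c,B([[128.5,92]]),.037)[0]
h=onz(c,B([[39,564],[216,564],[75,362],[178,362]]),.072);print(pv,rg,h,np.linalg.norm(h[0]-h[1]),np.linalg.norm(h[2]-h[3]),np.linalg.norm(rg-pv))
g=(h[0]+h[1])/2
for a,b in((rg,g),(rg,pv),(pv,g)): print(np.degrees(np.arctan2((a-b)[1],(a-b)[0])))
th=np.radians(10.5); d=np.array([np.cos(th),np.sin(th),0])
print(rg-.12*d,pv-.055*d)
R=np.array(s['tcp_rot']);print(np.degrees(np.arctan2(R[1,0],R[0,0])))
G=np.array([.432,.262,.066]); gp=np.array(s['eef_pos'])-R[:,2]*.0188
print('tool delta',(G-gp)@R)
E
```

```text
[0.4852 0.2723 0.077 ] [0.5514 0.2839 0.037 ] [[0.374  0.2866 0.072 ]
 [0.3858 0.2207 0.072 ]
 [0.4523 0.2854 0.072 ]
 [0.4588 0.249  0.072 ]] 0.06689390279742731 0.036984111212437665 0.07823961108161243
10.014689788238192
9.991295783006057
10.029402687606682
[0.4334 0.2621 0.037 ] [0.4311 0.2622 0.077 ]
-79.82504796179899
tool delta [-0.0071  0.0106  0.1724]
```

Emit:
arm_command(
  plan="0 -0.035 0.053 0 0; 0 0 0 0.1 0; 0 0 0 0.15 0; 0 0 0 0.15 0; 0 0 0 0.12 0; 0 0 0 0.08 0; 0 0 0 0.03 0; 0 0 0 0 0",
)

```text
time_s: 17.2
eef_pos: [0.426, 0.2664, 0.091]
tcp_rot: [[0.18, -0.983, 0.031], [-0.984, -0.18, 0.002], [0.003, -0.031, -1.0]]
force: [-0.4, 0.4, 0.0]
finger_gap: 1.004
```

```bash
python3 - <<'E'
from h import *
np.set_printoptions(precision=4,suppress=True)
c=r.capture('wrist'); crop(c,'pics/w9.png',120,520,0,340,1.7); s=r.observe(); print(s['eef_pos'])
R=np.array(s['tcp_rot']);print(R,np.degrees(np.arctan2(R[1,0],R[0,0])))
G=np.array([.432,.262,.066]); gp=np.array(s['eef_pos'])-R[:,2]*.0188
print('tool delta',(G-gp)@R)
E
```

```text
[0.4262 0.2665 0.0914]
[[ 0.1797 -0.9832  0.0319]
 [-0.9837 -0.1797  0.0026]
 [ 0.0031 -0.0318 -0.9995]] -79.64654488790119
tool delta [ 0.0054 -0.0041  0.0444]
```

View pics/w9.png

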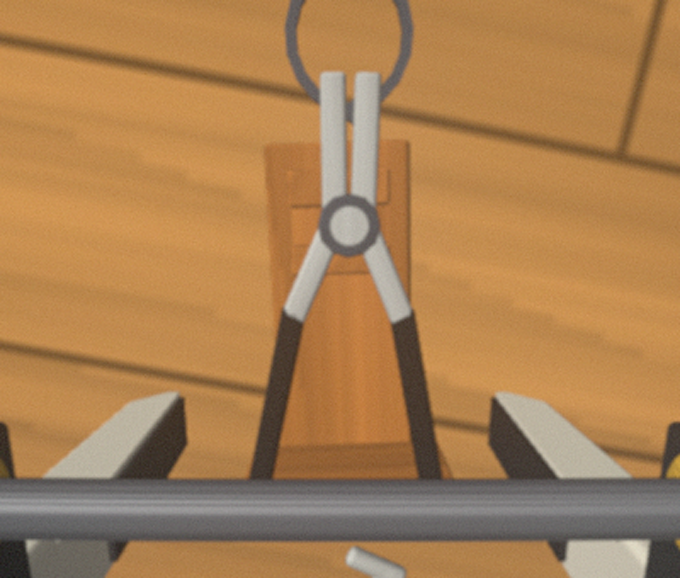

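```bash
python3 - <<'E'
from h import *
np.set_printoptions(precision=4,suppress=True)
c=r.capture('wrist'); s=r.observe()
B=lambda p:np.array(p)/1.7+[120,0]
pv=onz(c,B([[348.5,225]]),.077)[0]; h=onz(c,B([[262,470],[429.5,470],[291,315],[402,315]]),.072); print(pv,h,np.linalg.norm(h[0]-h[1]))
g=(h[0]+h[1])/2; m=pv-g; print(g,np.degrees(np.arctan2(m[1],m[0])))
d=m/np.hypot(m[0],m[1]); d[2]=0
R=np.array(s['tcp_rot']); gp=np.array(s['eef_pos'])-R[:,2]*.0188
G=pv-.055*d; G[2]=.066; print(G,(G-gp)@R)
E
```

```text
[0.4853 0.2727 0.077 ] [[0.3973 0.2868 0.072 ]
 [0.4078 0.2293 0.072 ]
 [0.4533 0.2858 0.072 ]
 [0.4598 0.2499 0.072 ]] 0.05850145752213743
[0.4026 0.258  0.072 ] 10.076928858149603
[0.4311 0.2631 0.066 ] [ 0.0041 -0.0029  0.0449]
```

Emit:
arm_command(
  plan="0 0.022 -0.015 0 0; 0 0 0 0 0; 0 0 0 0.06 0; 0 0 0 0.07 0; 0 0 0 0.05 0; 0 0 0 0.02 0; 0 0 0 0.01 0; 0 0 0 0 0",
)

```text
time_s: 18.1
eef_pos: [0.4343, 0.2632, 0.05]
tcp_rot: [[0.177, -0.983, 0.038], [-0.984, -0.177, 0.007], [0.0, -0.038, -0.999]]
force: [-1.2, -0.4, 0.8]
finger_gap: 1.001
```

```bash
python3 - <<'E'
from h import *
np.set_printoptions(precision=4,suppress=True)
c=r.capture('wrist'); crop(c,'pics/w10.png',120,520,0,340,1.7); s=r.observe(); print(s['eef_pos'],s['force'])
R=np.array(s['tcp_rot']);print(np.degrees(np.arctan2(R[1,0],R[0,0])),R[:,2])
G=np.array([.4311,.2628,.066]); gp=np.array(s['eef_pos'])-R[:,2]*.0188
print('tool delta',(G-gp)@R)
E
```

```text
[0.4344 0.2633 0.0502] [ 0.3065  0.7664 -0.0787]
-79.78779681956333 [ 0.038   0.0068 -0.9993]
tool delta [-0.0001  0.0027  0.0029]
```

View pics/w10.png

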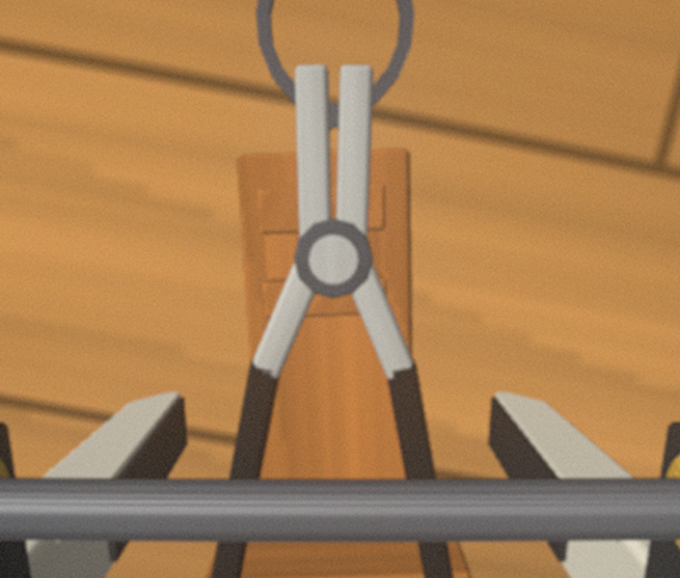

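Emit:
arm_command(
  plan="0 -0.006 0.012 0.013 0; 0 0 0 0 0; 1 0 0 0 0; 1 0 0 0 0; 1 0 0 0 0; 1 0 0 0 0; 1 0 0 0 0; 1 0 0 0 0",
  newtons=60,
)

```text
time_s: 18.95
eef_pos: [0.432, 0.2644, 0.0485]
tcp_rot: [[0.177, -0.983, 0.039], [-0.984, -0.177, 0.008], [-0.001, -0.04, -0.999]]
force: [-2.0, -0.3, 0.8]
finger_gap: 0.535
```

Emit:
arm_command(
  plan="1 0 0 0 0; 1 0 0 0 0; 1 0 0 0 0; 1 0 0 0 0; 1 0 0 0 0; 1 0 0 0 0; 1 0 0 0 0; 1 0 0 0 0",
)

```text
time_s: 19.75
eef_pos: [0.4289, 0.2637, 0.0485]
tcp_rot: [[0.179, -0.983, 0.036], [-0.984, -0.179, 0.006], [0.001, -0.036, -0.999]]
force: [-1.2, 0.2, 2.4]
finger_gap: 0.297
```

```bash
python3 - <<'E'
from h import *
np.set_printoptions(precision=4,suppress=True)
c=r.capture('wrist'); crop(c,'pics/w11.png',120,520,0,340,1.7); s=r.observe(); print(s['eef_pos'],s['force'],s['moment'],s['finger_gap'])
R=np.array(s['tcp_rot']);print(np.degrees(np.arctan2(R[1,0],R[0,0])),R[:,2])
E
```

```text
[0.4288 0.2637 0.0485] [-1.5067  0.1318  1.8038] [ 0.0075  0.2808 -0.003 ] 0.29378718842381973
-79.69637683718157 [ 0.0356  0.0059 -0.9993]
```

View pics/w11.png

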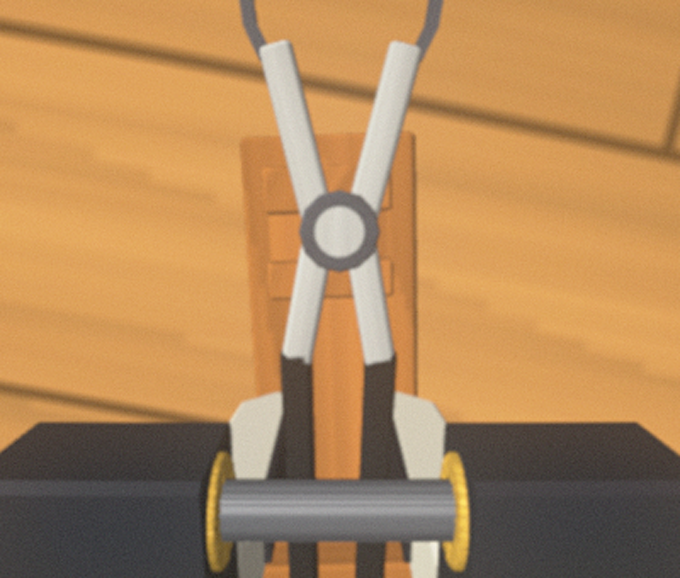

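Emit:
arm_command(
  plan="1 0 -0.001 -0.03 0; 1 0 -0.001 -0.04 0; 1 0 -0.003 -0.06 0; 1 0 -0.004 -0.1 0; 1 0 -0.006 -0.15 0; 1 0 -0.006 -0.15 0; 1 0 -0.004 -0.1 0; 1 0 -0.002 -0.05 0",
)

```text
time_s: 20.6
eef_pos: [0.4287, 0.2629, 0.1916]
tcp_rot: [[0.179, -0.983, 0.033], [-0.984, -0.179, 0.004], [0.002, -0.033, -0.999]]
force: [0.5, -0.4, -2.8]
finger_gap: 0.301
```

Emit:
arm_command(
  plan="1 0 0 -0.05 0; 1 0 0 -0.05 0; 1 0 0 -0.03 0; 1 0 0 0 0; 1 0 0 0 0; 1 0 0 0 0; 1 0 0 0 0; 1 0 0 0 0",
)

```text
time_s: 21.4
eef_pos: [0.4268, 0.2618, 0.2179]
tcp_rot: [[0.179, -0.983, 0.031], [-0.984, -0.179, 0.002], [0.004, -0.03, -1.0]]
force: [0.0, -0.2, -2.3]
finger_gap: 0.297
```

```bash
python3 - <<'E'
from h import *
np.set_printoptions(precision=4,suppress=True)
s=r.observe(); print(s['eef_pos'],s['force'],s['moment'],s['finger_gap'])
R=np.array(s['tcp_rot']);print(np.degrees(np.arctan2(R[1,0],R[0,0])),R[:,2])
c=r.capture('scene'); cv2.imwrite('pics/s12.png',c['color'][100:360,210:510].repeat(2,0).repeat(2,1))
c=r.capture('wrist'); crop(c,'pics/w12.png',120,520,0,340,1.7)
E
```

```text
[0.4268 0.2618 0.2179] [ 0.0065 -0.1579 -2.3441] [-0.0162  0.118  -0.0254] 0.2973979956265206
-79.70976388560636 [ 0.0307  0.0018 -0.9995]
```

View pics/s12.png

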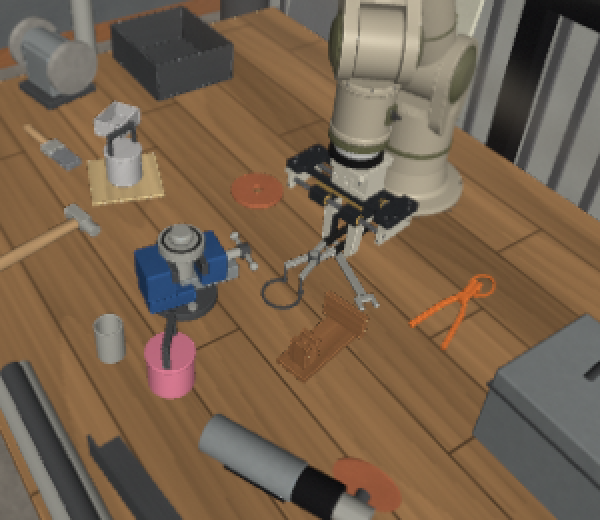

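View pics/w12.png

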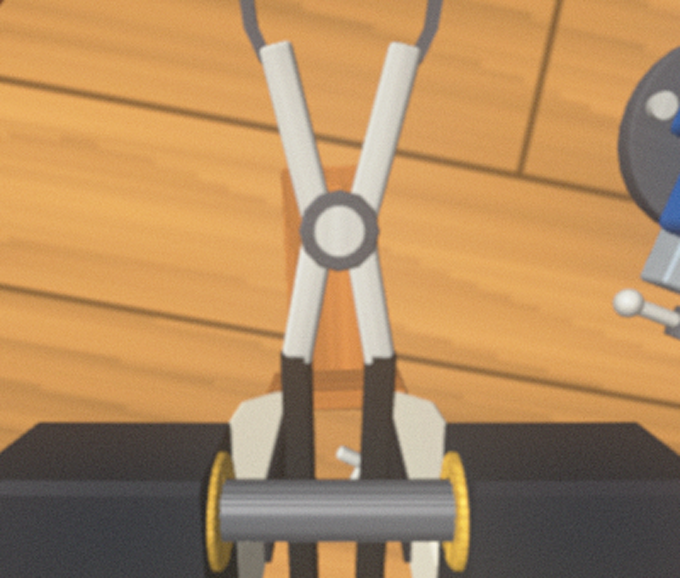

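Emit:
arm_command(
  plan="1 0.06 0.004 0 0; 1 0.14 0.009 0 0; 1 0.2 0.012 0 0; 1 0.22 0.013 0 0; 1 0.22 0.013 0 0; 1 0.16 0.01 0 0; 1 0.1 0.005 0 0; 1 0.05 0.003 0 0",
)

```text
time_s: 22.3
eef_pos: [0.4541, 0.0215, 0.2177]
tcp_rot: [[0.181, -0.983, 0.031], [-0.983, -0.181, 0.002], [0.004, -0.03, -1.0]]
force: [0.2, -0.1, -2.1]
finger_gap: 0.298
```

Emit:
arm_command(
  plan="1 0 0 0 0; 1 0 0 0 0; 1 0 0 0 0; 1 0 0 0 0; 1 0 0 0 0; 1 0 0 0 0; 1 0 0 0 0; 1 0 0 0 0",
)

```text
time_s: 23.1
eef_pos: [0.4537, 0.0248, 0.2178]
tcp_rot: [[0.186, -0.982, 0.031], [-0.983, -0.186, 0.003], [0.003, -0.031, -1.0]]
force: [-0.1, 0.0, -2.1]
finger_gap: 0.298
```

```bash
python3 - <<'E'
from h import *
np.set_printoptions(precision=4,suppress=True)
s=r.observe(); print(s['eef_pos'],s['force'],s['moment'],s['finger_gap'])
R=np.array(s['tcp_rot']);print(np.degrees(np.arctan2(R[1,0],R[0,0])),R[:,2])
c=r.capture('scene'); crop(c,'pics/s13.png',260,360,160,270,6)
c=r.capture('top'); crop(c,'pics/t13.png',270,370,130,230,6)
c=r.capture('wrist'); crop(c,'pics/w13.png',120,520,0,340,1.7)
E
```

```text
[0.4537 0.0248 0.2178] [-0.0609  0.0419 -2.131 ] [0.0232 0.1619 0.0008] 0.29792487953606517
-79.29455696329781 [ 0.0308  0.003  -0.9995]
```

View pics/s13.png

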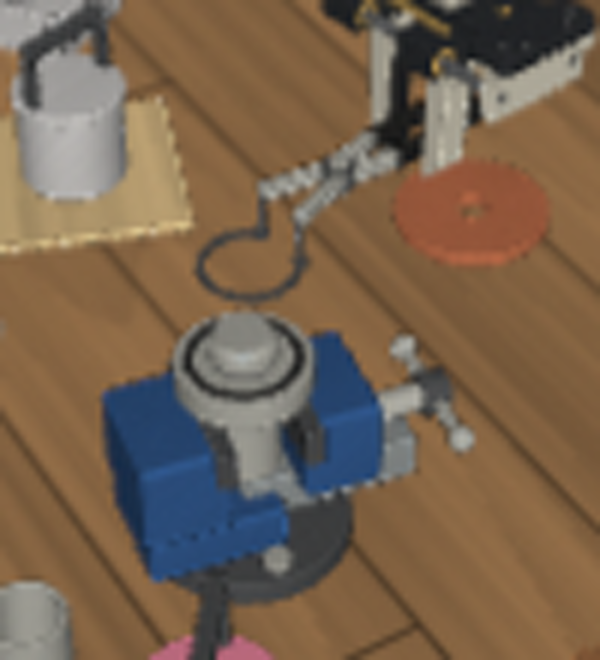

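View pics/t13.png

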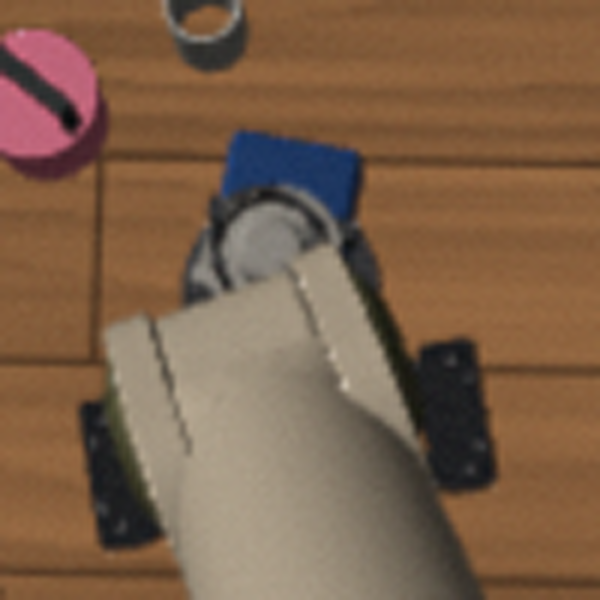

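View pics/w13.png

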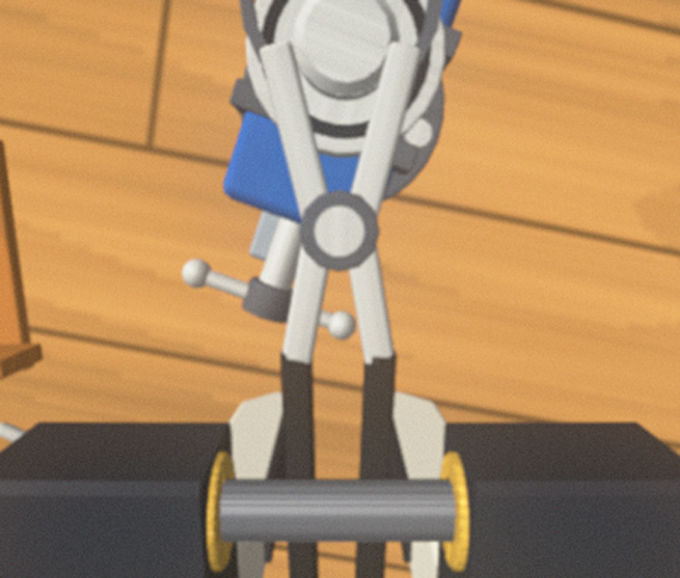

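```bash
cat > ov.py <<'E'
from h import *
np.set_printoptions(precision=4,suppress=True)
def circ(ctr,ax,rad,n=120):
    ax=ax/np.linalg.norm(ax); u=np.cross(ax,[0,1,0]);u/=np.linalg.norm(u);v=np.cross(ax,u)
    a=np.linspace(0,2*np.pi,n); return ctr+rad*(np.cos(a)[:,None]*u+np.sin(a)[:,None]*v)
def draw(c,img,x0,y0,f,P,col):
    q=((proj(c,P)-[x0,y0]+.5)*f).astype(np.int32); cv2.polylines(img,[q.reshape(-1,1,2)],False,col,1,cv2.LINE_AA)
# ring in tool frame from grip
th=np.radians(-79.7); z=np.array([.0356,.0059,-.9993]);z/=np.linalg.norm(z)
x=np.array([np.cos(th),np.sin(th),0.]);x[2]=-(x[:2]@z[:2])/z[2];x/=np.linalg.norm(x);y=np.cross(z,x)
R0=np.c_[x,y,z]; p0=np.array([.4288,.2637,.0485])
def overlay(ring_t,up_t,axle,tag,boxes):
    s=r.observe(); R=np.array(s['tcp_rot']); p=np.array(s['eef_pos'])
    rc=p+R@ring_t; up=R@up_t
    for n,(x0,x1,y0,y1,f) in boxes.items():
        c=r.capture(n); img=cv2.resize(c['color'][y0:y1,x0:x1],None,fx=f,fy=f,interpolation=cv2.INTER_CUBIC)
        draw(c,img,x0,y0,f,circ(rc,up,.026),(0,0,255))
        ax=np.array([axle[0],axle[1],0]);zz=np.array([0,0,1.])
        draw(c,img,x0,y0,f,circ(ax+[0,0,.1395],zz,.04),(0,255,0))
        draw(c,img,x0,y0,f,circ(ax+[0,0,.156],zz,.016),(255,255,0))
        cv2.imwrite(f'pics/{tag}_{n}.png',img)
    print('ring',rc,'up',up,'rel',rc[:2]-axle)
E
cat > par.py <<'E'
from ov import *
th=np.radians(10.1); d=np.array([np.cos(th),np.sin(th),0])
E
python3 - <<'E'
from par import *
c=r.capture('wrist'); s=r.observe();R=np.array(s['tcp_rot']); p=np.array(s['eef_pos'])
# pivot pixel unchanged since grip; in tool frame, ray
o,dd=ray(c,np.array([[339,231]])/1.7+[120,0])
o=(o-p)@R; dd=dd[0]@R
# pivot top at grip at world z .077: convert: tool coords with world z
up=R0.T@np.array([0,0,1.]); # world z of tool pt t = p0z + up.t
k=(.077-p0[2]-up@o)/(up@dd); pv=o+k*dd
pw=p0+R0@pv; print('pivot world at grip',pw)
rg=np.array([*(pw[:2]+.065*d[:2]),.037]); print('ring at grip',rg)
ring_t=R0.T@(rg-p0); up_t=up; print(repr(ring_t),repr(up_t))
overlay(ring_t,up_t,np.array([.5785,.044]),'o13',{'scene':(260,360,160,270,6),'wrist':(220,420,0,170,3.8),'top':(270,370,130,230,5)})
E
```

```text
pivot world at grip [0.4866 0.2728 0.077 ]
ring at grip [0.5506 0.2842 0.037 ]
array([ 0.0016, -0.123 ,  0.016 ]) array([ 0.0006, -0.0361, -0.9993])
ring [0.5754 0.0458 0.2057] up [0.0049 0.0032 1.    ] rel [-0.0031  0.0018]
```

View pics/o13_scene.png

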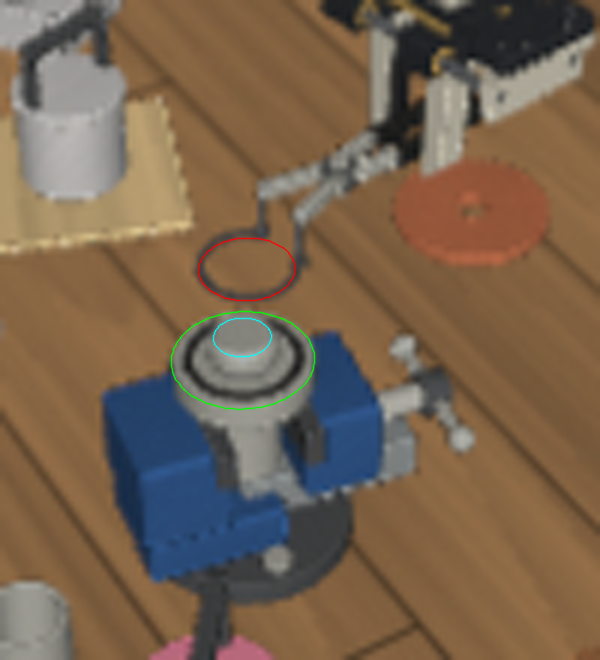

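View pics/o13_wrist.png

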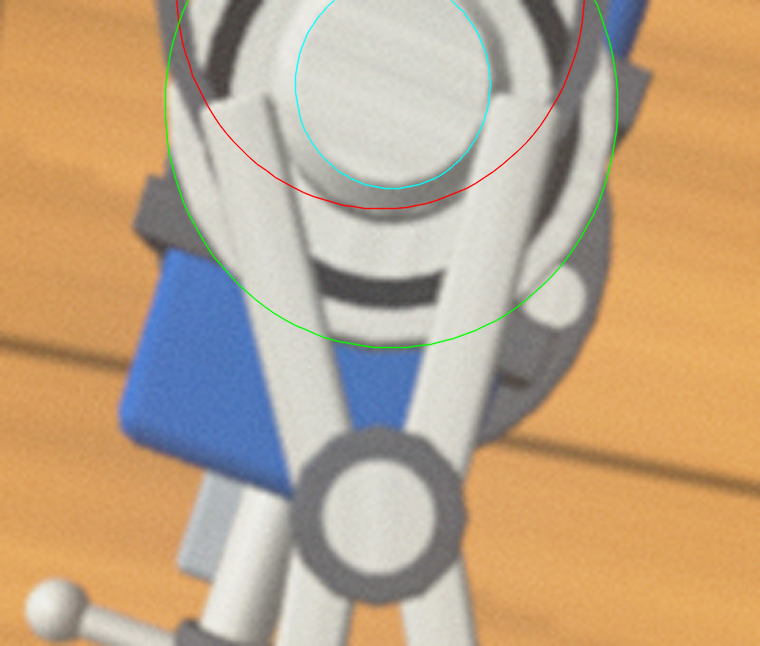

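View pics/o13_top.png

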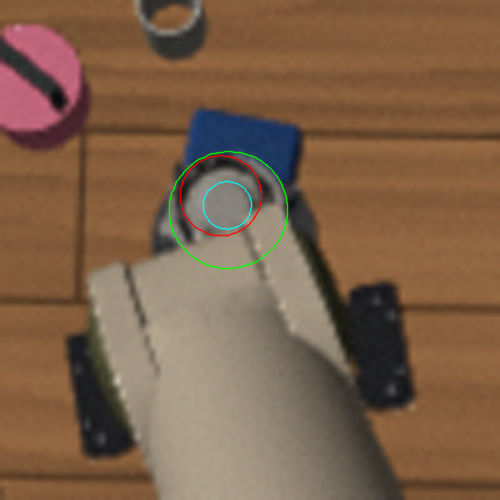

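```bash
cat > fit.py <<'E'
from par import *
ring_t=np.array([ 0.0016, -0.123 ,  0.016 ]); up_t=np.array([ 0.0006, -0.0361, -0.9993])
def show(tag,dx=0,dy=0,axle=(.5785,.044),sc=(285,325,190,235,14),tp=(295,335,150,185,14)):
    s=r.observe(); R=np.array(s['tcp_rot']); p=np.array(s['eef_pos'])
    rc=p+R@ring_t+[dx,dy,0]; up=R@up_t
    ims=[]
    for n,(x0,x1,y0,y1,f) in (('scene',sc),('top',tp)):
        c=r.capture(n); img=cv2.resize(c['color'][y0:y1,x0:x1],None,fx=f,fy=f,interpolation=cv2.INTER_CUBIC)
        raw=img.copy()
        for rad in(.024,.028): draw(c,img,x0,y0,f,circ(rc,up,rad),(0,0,255))
        ax=np.array([axle[0],axle[1],0]);zz=np.array([0,0,1.])
        draw(c,img,x0,y0,f,circ(ax+[0,0,.1395],zz,.04),(0,255,0))
        draw(c,img,x0,y0,f,circ(ax+[0,0,.156],zz,.016),(255,255,0))
        cv2.imwrite(f'pics/{tag}_{n}.png',img)
    print('ring',rc,'rel',rc[:2]-axle)
E
python3 -c "
from fit import *
show('f13')"
```

```text
ring [0.5754 0.0457 0.2056] rel [-0.0031  0.0017]
```

View pics/f13_scene.png

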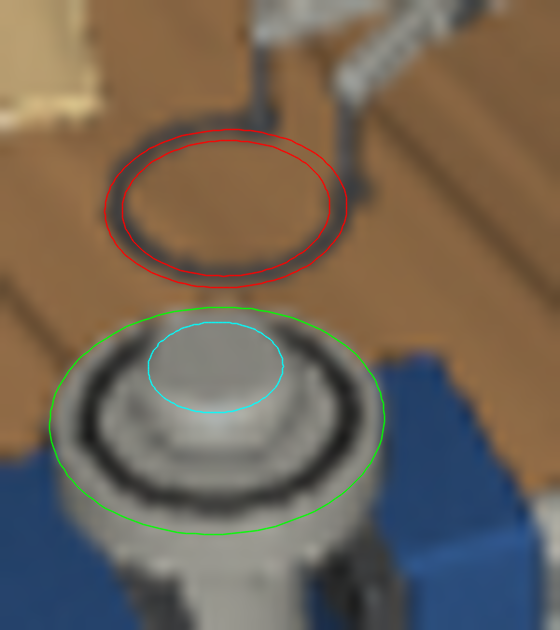

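View pics/f13_top.png

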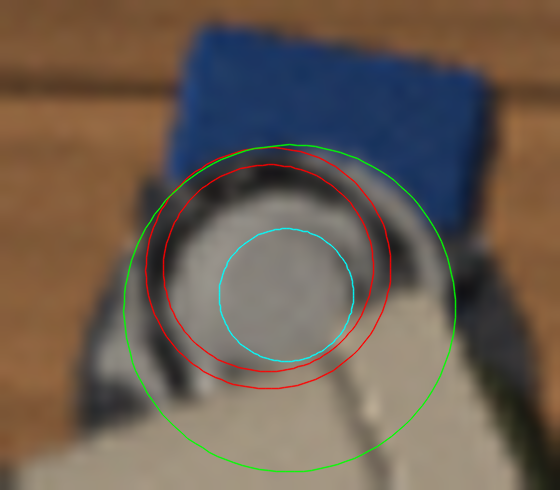

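Emit:
arm_command(
  plan="1 0.011 -0.013 0 0; 1 0 0 0 0; 1 0 0.001 0.04 0; 1 0 0.002 0.06 0; 1 0 0.001 0.05 0; 1 0 0.001 0.03 0; 1 0 0 0 0; 1 0 0 0 0",
)

```text
time_s: 24.35
eef_pos: [0.4572, 0.0224, 0.1789]
tcp_rot: [[0.185, -0.982, 0.03], [-0.983, -0.185, 0.003], [0.003, -0.03, -1.0]]
force: [0.7, -0.1, -1.0]
finger_gap: 0.299
```

```bash
python3 - <<'E'
from fit import *
s=r.observe(); print(s['eef_pos'],s['force'],s['finger_gap']); R=np.array(s['tcp_rot']);print(np.degrees(np.arctan2(R[1,0],R[0,0])),R[:,2])
show('f14')
c=r.capture('wrist'); crop(c,'pics/w14.png',220,420,0,170,3.8)
E
```

```text
[0.4572 0.0224 0.1789] [ 0.6862 -0.1218 -0.9863] 0.29873603588500997
-79.35332469115477 [ 0.0302  0.003  -0.9995]
ring [0.5788 0.0436 0.1666] rel [ 0.0003 -0.0004]
```

View pics/f14_scene.png

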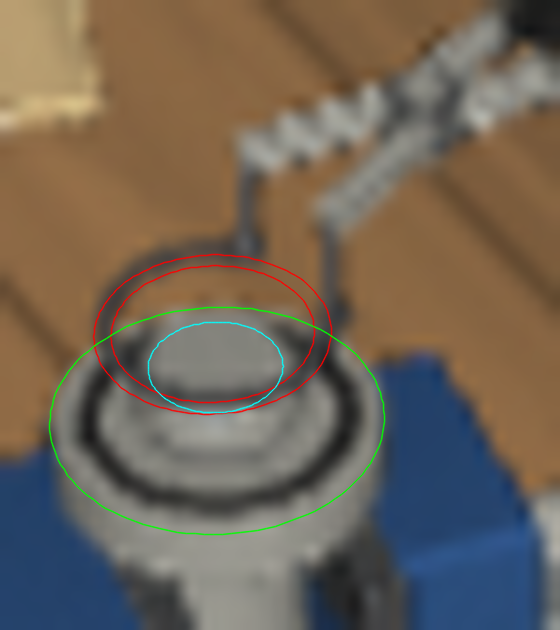

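View pics/f14_top.png

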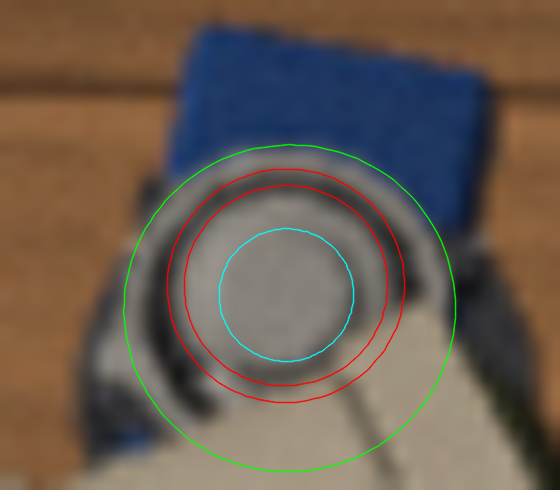

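View pics/w14.png

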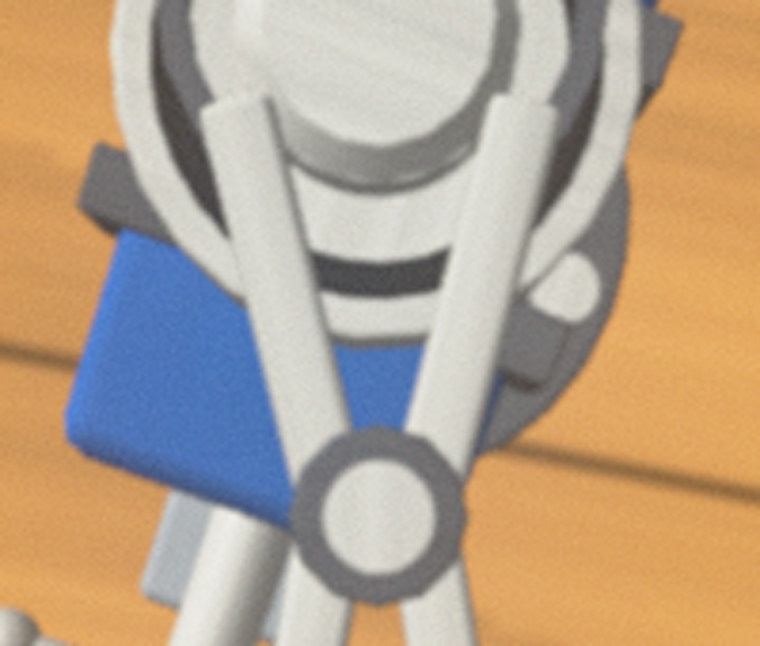

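```bash
python3 - <<'E'
from fit import *
c=r.capture('wrist'); crop(c,'pics/w14b.png',245,395,0,60,5.3)
c=r.capture('scene'); crop(c,'pics/s14b.png',285,325,190,235,14)
E
```

```text
(no output)
```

View pics/w14b.png

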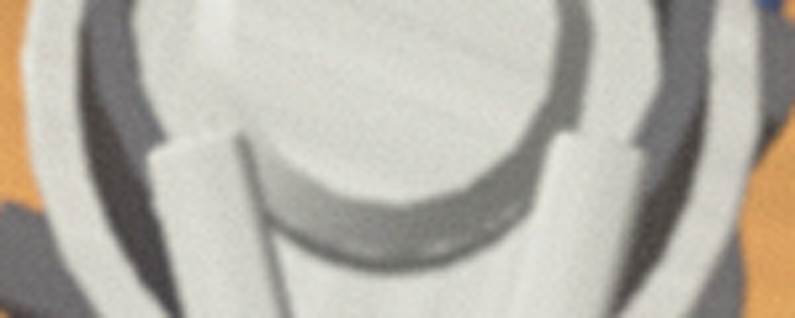

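View pics/s14b.png

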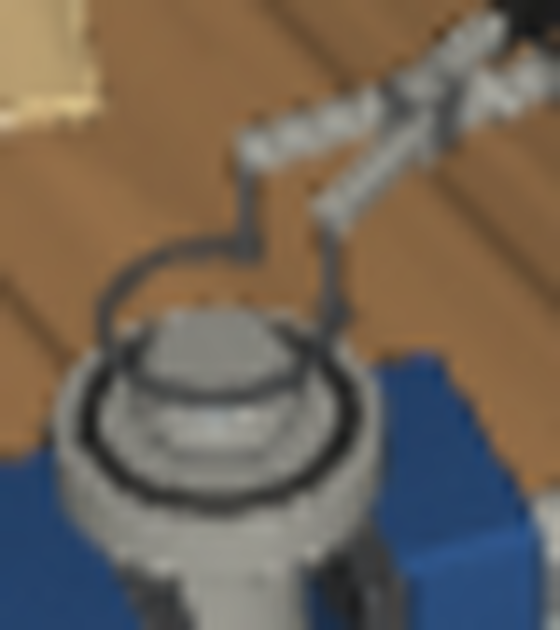

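```bash
python3 - <<'E'
from fit import *
c=r.capture('top'); crop(c,'pics/t14b.png',295,335,150,185,16)
E
```

```text
(no output)
```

View pics/t14b.png

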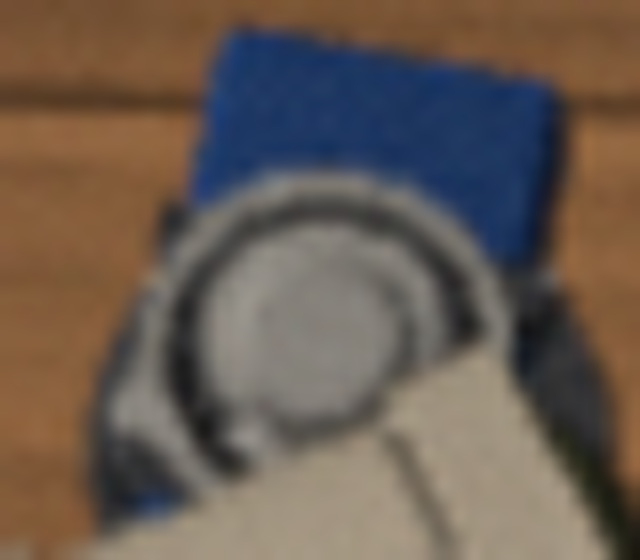

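Emit:
arm_command(
  plan="1 -0.003 -0.004 0 0; 1 0 0 0.02 0; 1 0 0.001 0.025 0; 1 0 0.001 0.02 0; 1 0 0 0.015 0; 1 0 0 0 0; 1 0 0 0 0; 1 0 0 0 0",
)

```text
time_s: 25.45
eef_pos: [0.4583, 0.0231, 0.162]
tcp_rot: [[0.184, -0.982, 0.032], [-0.983, -0.184, 0.003], [0.003, -0.032, -0.999]]
force: [-0.4, -0.3, -2.0]
finger_gap: 0.302
```

```bash
python3 - <<'E'
from fit import *
s=r.observe(); print(s['eef_pos'],s['force'],s['moment'],s['finger_gap']); R=np.array(s['tcp_rot']);print(np.degrees(np.arctan2(R[1,0],R[0,0])),R[:,2])
show('f15')
c=r.capture('scene'); crop(c,'pics/s15.png',285,325,190,235,14)
c=r.capture('wrist'); crop(c,'pics/w15.png',245,395,0,110,5.3)
E
```

```text
[0.4583 0.0231 0.162 ] [-0.3773 -0.3359 -2.0441] [0.0008 0.1332 0.0348] 0.30174119285015444
-79.37342705630498 [ 0.0316  0.003  -0.9995]
ring [0.58   0.0442 0.1499] rel [0.0015 0.0002]
```

View pics/s15.png

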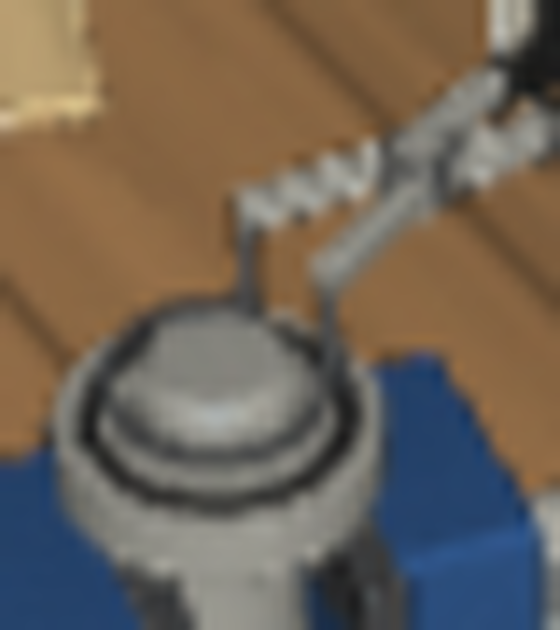

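View pics/w15.png

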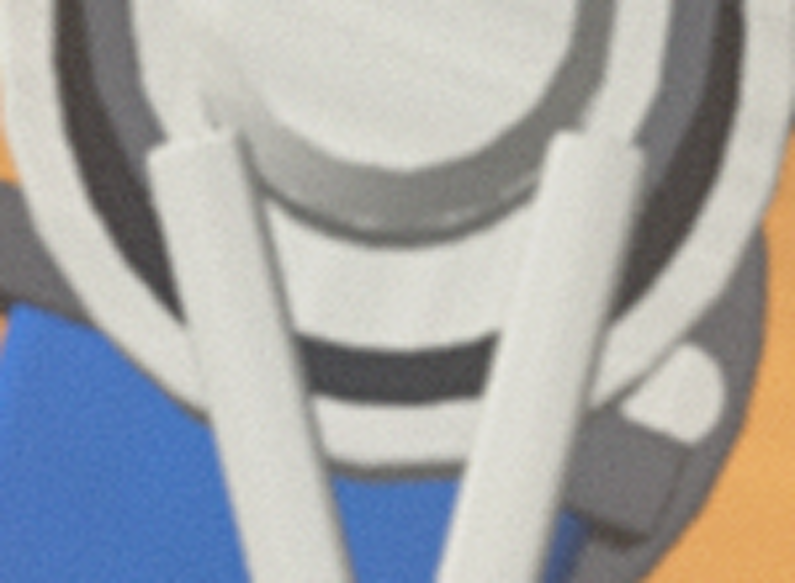

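Emit:
arm_command(
  plan="1 0 0 0.012 0; 1 0 0 0.012 0; 1 0 0 0.01 0; 1 0 0 0 0; 1 0 0 0 0; 1 0 0 0 0; 1 0 0 0 0; 1 0 0 0 0",
)

```text
time_s: 26.45
eef_pos: [0.4588, 0.0231, 0.1549]
tcp_rot: [[0.184, -0.982, 0.032], [-0.983, -0.184, 0.003], [0.003, -0.032, -0.999]]
force: [-0.5, -0.7, -2.3]
finger_gap: 0.296
```

Emit:
arm_command(
  plan="1 0 0.004 0.006 0; 1 0 0 0.005 0; 1 0 0 0.003 0; 1 0 0 0 0; 1 0 0 0 0; 1 0 0 0 0; 1 0 0 0 0; 1 0 0 0 0",
)

```text
time_s: 27.25
eef_pos: [0.4581, 0.0229, 0.152]
tcp_rot: [[0.184, -0.982, 0.033], [-0.983, -0.184, 0.003], [0.003, -0.033, -0.999]]
force: [1.1, 0.3, -1.7]
finger_gap: 0.296
```

```bash
python3 - <<'E'
from fit import *
s=r.observe(); print(s['eef_pos'],s['force'],s['moment'],s['finger_gap']); R=np.array(s['tcp_rot']);print(np.degrees(np.arctan2(R[1,0],R[0,0])),R[:,2])
show('f16')
c=r.capture('scene'); crop(c,'pics/s16.png',285,325,190,235,14)
c=r.capture('wrist'); crop(c,'pics/w16.png',245,395,0,110,5.3)
E
```

```text
[0.4581 0.0229 0.152 ] [ 1.1177  0.2587 -1.6848] [-0.0078  0.0858 -0.0438] 0.29645215405394926
-79.38875318982957 [ 0.0326  0.003  -0.9995]
ring [0.5797 0.044  0.14  ] rel [0.0012 0.    ]
```

View pics/s16.png

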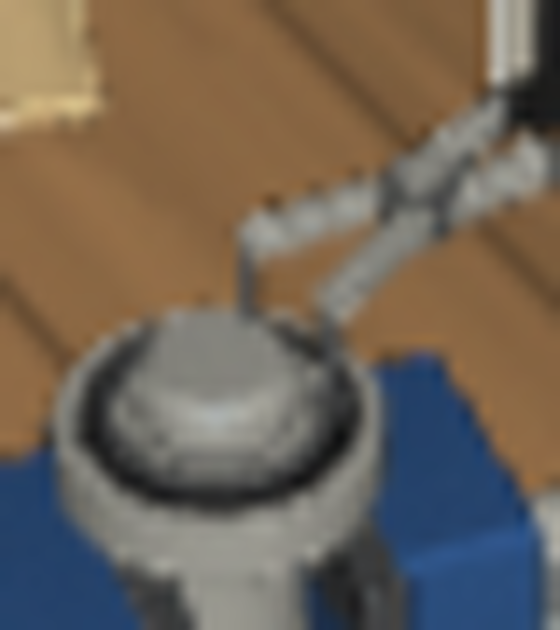

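View pics/w16.png

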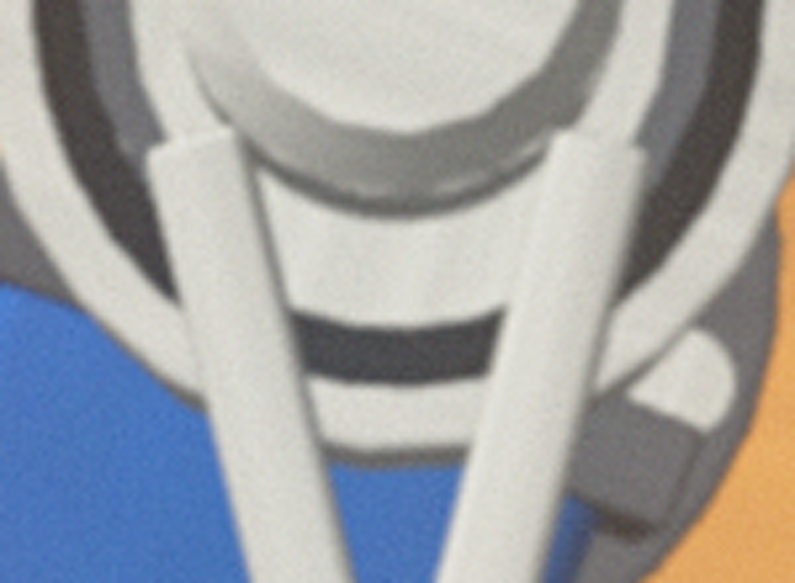

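Emit:
arm_command(
  plan="1 0 0 0.004 0; 1 0 0 0 0; 1 0 0 0.003 0; 1 0 0 0 0; 1 0 0 0 0; 1 0 0 0 0; 1 0 0 0 0; 1 0 0 0 0",
)

```text
time_s: 28.25
eef_pos: [0.4581, 0.0229, 0.1506]
tcp_rot: [[0.184, -0.982, 0.033], [-0.983, -0.184, 0.003], [0.003, -0.033, -0.999]]
force: [-0.6, 0.1, 0.1]
finger_gap: 0.297
```

```bash
python3 - <<'E'
from fit import *
s=r.observe(); print(s['eef_pos'],s['force'],s['moment'],s['finger_gap'])
show('f17')
E
```

```text
[0.4581 0.0229 0.1506] [-0.6258  0.1001  0.0597] [ 0.0029  0.1063 -0.0135] 0.29684727416735385
ring [0.5798 0.044  0.1387] rel [0.0013 0.    ]
```

Emit:
arm_command(
  plan="1 0 0 0 0; 1 0 0 0 0; 1 0 0 0 0; 1 0 0 0 0; 1 0 0 0 0; 1 0 0 0 0; 1 0 0 0 0; 1 0 0 0 0",
)

```text
time_s: 29.15
eef_pos: [0.4581, 0.0229, 0.1506]
tcp_rot: [[0.184, -0.982, 0.033], [-0.983, -0.184, 0.003], [0.003, -0.033, -0.999]]
force: [-0.6, -0.2, -0.2]
finger_gap: 0.302
```

```bash
python3 - <<'E'
from fit import *
s=r.observe(); print(s['eef_pos'],s['force'],s['moment'],s['finger_gap'])
c=r.capture('scene'); crop(c,'pics/s18.png',285,325,190,235,14); cv2.imwrite('pics/s18f.png',c['color'])
c=r.capture('wrist'); crop(c,'pics/w18.png',245,395,0,110,5.3)
for i in range(4):
  r.capture('top'); print(r.observe()['force'])
E
```

```text
[0.4581 0.0229 0.1506] [-0.5646 -0.1548 -0.1592] [0.0108 0.1028 0.033 ] 0.3024641874361176
[-0.8653 -0.2687 -0.1333]
[-0.0631  0.9182  0.0572]
[-1.1789 -0.297  -0.2858]
[-0.6842 -0.7238 -0.9622]
```

View pics/s18.png

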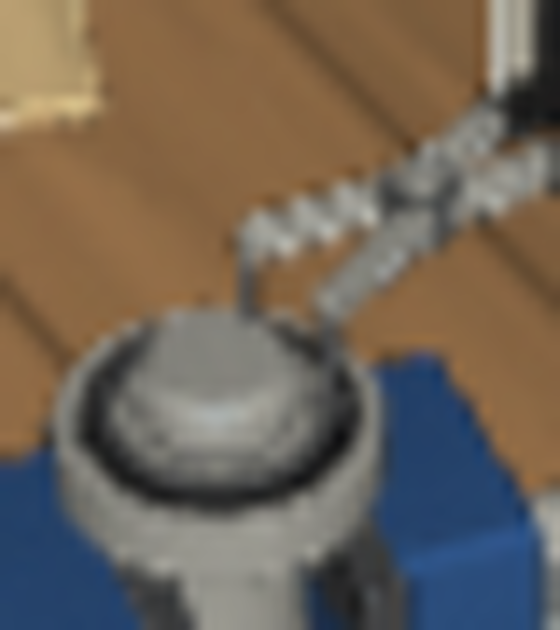

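View pics/w18.png

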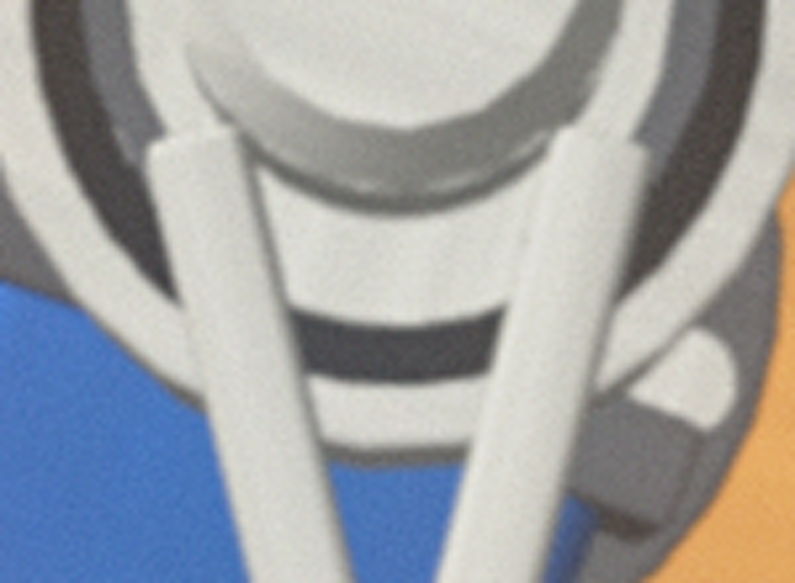

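View pics/s18f.png

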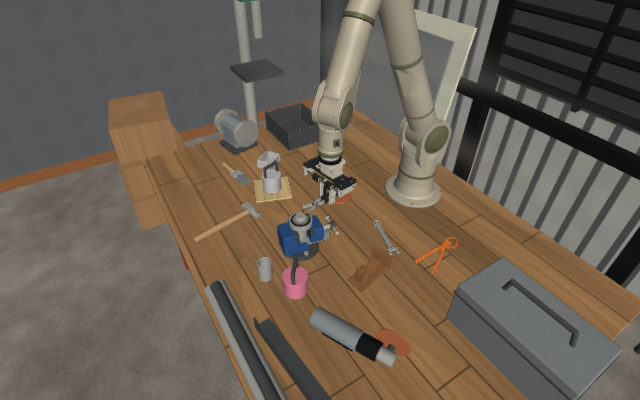

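```bash
python3 - <<'E'
from h import *
print(r.finish_job()); s=r.observe(); print(s['time_s'],s['eef_pos'],s['force'],s['finger_gap'])
E
```

```text
the job is handed in; nothing more can be done
None
the job is handed in; nothing more can be done
```

The job is done and handed in at about 29.4 s, inside the 59 s limit. The tool gives no verdict.

- **Pot:** I lifted the metal pot off the axle by its handle and lowered it until the weight came off the gripper. The pictures afterwards show it upright, well inside the plywood square.
- **Pliers:** I squeezed the ones on the wooden rest at 60 N, leaving about 28 mm over the handles. The wrist pictures showed the ring open, with no slip in the grip. I left the pink pot, the orange pliers and the other bench items alone.
- **Ring at the groove:** I slid the open ring down over the axle until it rested lightly on the bearing's face, with about 2 N of contact. From the arm's pose I put its mid-height at about 139 mm and its centre about 1 mm off the axle's axis. A ring lying on the face should be at 139.5 mm. The arm was still gripping the squeezed pliers at hand-in.

**Checks that disagreed:**
- The scene camera showed the ring 1–2 mm higher in the picture than my model predicted while it was above the axle. The top and wrist views agreed with the model to about 1 mm.
- The tool leaned up to about 2° during the run. It was nearly the same lean when I gripped the pliers as at the end, so the ring stayed level to about 0.3°.
- The last force readings varied by about 1 N, so the contact force is approximate.

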